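# Pin up the key-dip gauge block from the bottom tray

## Robot

A 6-joint arm with a two-finger parallel gripper is mounted at the origin on the work surface. World frame = base frame: x ahead of the robot, y to its left, z up, the work surface at z = 0. Lengths are in m, angles in rad, forces in N, time in s.
With the tool pointing down it reaches from about 0.3 to 0.775 m from the base axis. Payload 14.6 kg.
Tool frame: the origin (TCP) lies at the very end of the fingers, on their centre line; the grasp point (between the pads) lies 19 mm behind it; x points along the fingers, y is the direction in which the jaws open and shut, and the axes are right-handed (so a half turn about x gives the same grasp; the last joint's range is limited). The gripper opens to 94 mm and grips with 3 to 60 N. Pads are 16 mm wide; open, the fingers measure 119 mm over their backs; the gripper's body (75 mm by 177 mm) begins 78 mm behind the grasp point.
Start: joints at [1.188, 0.3, 1.521, -0, 1.321, -0.067], TCP at [0.171, 0.523, 0.205] pointing down, gripper open.
Joint ranges: [-3.03, 3.03], [-0.79, 2.21], [0.23, 2.52], [-1.04, 4.18], [0, 3.07], [-2.55, 2.55]. Speed limits (rad/s): [2.22, 2.22, 2.57, 3.14, 3.14, 3.14].

## Interface

Orientations are given as [roll, pitch, yaw] about the fixed x, y, z axes, in that order (R = Rz(yaw) Ry(pitch) Rx(roll)).
In Python, from station import ctrl, viewer, hand_in gives the robot as it stands. The module is installed in compiled form; this text tells all that it offers.
- The arm moves only by the tool play_rows, never from a script. Its argument "deltas" is a list that holds one entry, the list of rows, each a list of 7 numbers: the shift along the tool's x, y, z in mm, then the turn, a rotation vector about the tool's x, y, z in rad, then the finger opening in mm, from 0 to 94. In form: [[[dx, dy, dz, ax, ay, az, gripper], ...]]. A call has 1 to 10 rows; each row shifts and turns the commanded pose from where the row before left it, along the tool's axes as they then stand; what a row does not reach is not made up. A row lasts 1/10 s, in which the tool goes at most 50 mm and 8.59 degrees, less where a joint would pass 70% of its speed; a pose out of reach is approached as far as the arm can. A call with a gripper value outside its range is refused whole. The fingers move at their own pace and stop on an object; "grip_force" is the grip in N (left out, the last holds). Time passes only in rows, so rows that do not move let the fingers close. It gives the time, the measured TCP pose, the force and the opening at its end, in the units of the state.
- ctrl.get_obs(): the state, without advancing time (a new reading comes with each control period).
- viewer.camera(name): name is "side" or "top"; returns a dict with "img" (384x512x3 uint8, red, green, blue), "fx", "fy", "cx", "cy" (pixels), "rvec" (rotation vector, rad) and "tvec" (3), from world to camera coordinates, as OpenCV has them. Camera axes: x right, y down, z forward; pixel columns grow to the right and rows downward; lengths in m; the calibration is good to about 2 mm. A picture is of the moment at which its call begins. There is no depth.
- hand_in(): hands the job in, once; it reports no verdict.
The state is a dict: "time_s": time; "qpos": joint angles; "joint_vel": joint speeds; "tau": joint torques, N m; "ee_pos": TCP position; "eef_rot": TCP orientation; "force": force on the tool from outside, world axes, zero at the start; "moment": the same for the moment, N m; "grip_width": finger opening in m.
Only numpy, scipy, OpenCV 4.12 (cv2) and the standard library are available. Lean on these libraries where they do the work, as an engineer would, in place of code of your own. Each camera call takes 0.05 s, during which the arm holds its last target.

## Task

Lift the two upper parts trays off the stack and set them down on the free counter, then put every steel gauge pin from the bottom tray into a hole of the aluminium key-dip block, pushed fully home so its head sits on the block. Then restack the trays squarely in the order they were, the taller tray on the bottom one and the shallow one on top, and leave the jar and the other things on the counter where they are.

Things in the scene. Friction and masses are not known exactly. Their poses are not given: they have to be found in the camera images.
- tray_base: bottom tray: open plywood tray, 160 (x) x 200 (y) x 80 mm high outside, walls 6 mm, held to the counter by magnets. Origin at the centre of its underside, z up. Fixed inside at x = 0, along y, is a wooden rack 50 mm wide, top 30 mm above the origin, with sockets at y = -66, -22, 22, 66 mm, 9.5 mm wide, 20 mm deep, in which the gauge pins stand
- tray_mid: middle tray, loose, 0.35-0.6 kg: the taller upper tray, 160 (x) x 200 (y) x 60 mm high, walls and floor 6 mm, brass screws at its ends; flat underside rests on the rim of the tray below, no nesting. A 12 mm thick divider along y at x = 0, top 58 mm above the origin, is the grip: pinch its middle, closing along the tray's x. Origin at the centre of its underside, z up
- tray_top: top tray, loose, 0.3-0.5 kg: the shallower upper tray, outside 160 (its x) x 200 (its y) x 45 mm high, otherwise like the middle tray; the divider's top is 43 mm above the origin; dark wood pieces at its compartments' ends. Every tray has a thin steel band round the outside just below its rim. Origin at the centre of its underside, z up
- gauge_block: aluminium key-dip gauge block, 60 (its x) x 170 (its y) x 50 mm high, fixed to the counter; origin at the centre of its underside, z up. Four round holes in its top in a row along its y at -60, -20, 20 and 60 mm
- gauge_block_hole0 (a point): mouth of hole 0 of the gauge block (centre, level with the block's top; z up): 9.5 mm diameter, 36 mm deep, blind, slightly chamfered. Any pin fits any hole
- gauge_block_hole1 (a point): mouth of hole 1 of the gauge block (centre, level with the block's top; z up): 9.5 mm diameter, 36 mm deep, blind, slightly chamfered. Any pin fits any hole
- gauge_block_hole2 (a point): mouth of hole 2 of the gauge block (centre, level with the block's top; z up): 9.5 mm diameter, 36 mm deep, blind, slightly chamfered. Any pin fits any hole
- gauge_block_hole3 (a point): mouth of hole 3 of the gauge block (centre, level with the block's top; z up): 9.5 mm diameter, 36 mm deep, blind, slightly chamfered. Any pin fits any hole
- pin_0: steel gauge pin (may be absent), 60 mm, 45 g: shaft 8 mm diameter, 30 mm long, foot tapered; above it a dark round head 14 mm diameter, 30 mm tall. Origin at the lower end of the shaft, z up. Starts upright in a rack socket, origin 10 mm above the bottom tray's, head top 10 mm below its rim. Fully home in the gauge block, the head rests on the block's top, origin 30 mm below the hole's mouth
- pin_1: steel gauge pin (may be absent), 60 mm, 45 g: shaft 8 mm diameter, 30 mm long, foot tapered; above it a dark round head 14 mm diameter, 30 mm tall. Origin at the lower end of the shaft, z up. Starts upright in a rack socket, origin 10 mm above the bottom tray's, head top 10 mm below its rim. Fully home in the gauge block, the head rests on the block's top, origin 30 mm below the hole's mouth
- pin_2: steel gauge pin (may be absent), 60 mm, 45 g: shaft 8 mm diameter, 30 mm long, foot tapered; above it a dark round head 14 mm diameter, 30 mm tall. Origin at the lower end of the shaft, z up. Starts upright in a rack socket, origin 10 mm above the bottom tray's, head top 10 mm below its rim. Fully home in the gauge block, the head rests on the block's top, origin 30 mm below the hole's mouth
- pin_3: steel gauge pin (may be absent), 60 mm, 45 g: shaft 8 mm diameter, 30 mm long, foot tapered; above it a dark round head 14 mm diameter, 30 mm tall. Origin at the lower end of the shaft, z up. Starts upright in a rack socket, origin 10 mm above the bottom tray's, head top 10 mm below its rim. Fully home in the gauge block, the head rests on the block's top, origin 30 mm below the hole's mouth
- jar: frosted glass jar, 72 mm diameter, 88 mm tall, upright towards the backsplash; origin at the centre of its underside. To be left alone
- tail_0: loose beech hammer tail, a small flat wooden piece 24 x 100 x 12 mm lying towards the backsplash on the left; origin on its underside. To be left alone
- tail_1: a second such beech hammer tail, on the right. To be left alone
- driver: screwdriver lying on the far left of the counter. To be left alone
- key_weight: brass key weight, cylinder 40 mm diameter, 30 mm tall, on the far right of the counter; origin at the centre of its underside. To be left alone
Not all that is in view belongs to the job. There is more than one size of the gauge_block; the one meant has the size given above.

How it is judged:
By the outcome, as a careful person would: the job done as asked, in the order asked, and still so for the second after the job is handed in, with the robot touching nothing.
Of pin_0, pin_1, pin_2, pin_3 only 2 to 4 are there at a start; the rules pass over those that are not, and their reading is None.
At some moment in a run one of tray_mid, tray_top may be knocked a few centimetres aside while the robot is not near it.
It also fails if it takes over 210 s, if anything falls off the work surface, if the arm or the gripper's body presses on something with over 40 N, if the wrist force passes 120 N, or if a joint passes its speed limit or range.

## Working session

There is one attempt and no reset: what is moved stays moved. The work goes in short steps, Python scripts to look and compute and a tool call to move; the robot and the scene stay as the last step left them, time stands still between calls to the robot, and variables do not carry over. Pictures are saved under pics/ and viewed, and the job is handed in when it is done.

Besides the shell and the picture viewer there is one more tool, called after "Request:" as name(argument=value, ...) on one line, values as JSON. play_rows: Moves the arm, as the interface text tells. Its arguments: {"type":"object","properties":{"deltas":{"type":"array","items":{"type":"array","items":{"type":"array","items":{"type":"number"}}}},"grip_force":{"type":"number"}},"required":["deltas"]}

```bash
ls; mkdir -p pics
cat > h.py <<'E'
import numpy as np, cv2, json
from scipy.spatial.transform import Rotation as R
from station import ctrl, viewer
def snap(n,f=None):
    c=viewer.camera(n)
    np.savez('pics/%s.npz'%(f or n),**c)
    if f: cv2.imwrite('pics/%s.png'%f,c['img'][:,:,::-1])
    return c
def ld(f): 
    d=np.load('pics/%s.npz'%f); return {k:d[k] for k in d}
def K(c): return np.array([[c['fx'],0,c['cx']],[0,c['fy'],c['cy']],[0,0,1]],float)
def proj(c,P):
    return cv2.projectPoints(np.atleast_2d(np.array(P,float)),np.array(c['rvec'],float),np.array(c['tvec'],float),K(c),None)[0][:,0]
def ray(c,uv):
    Rm=cv2.Rodrigues(np.array(c['rvec'],float))[0]; t=np.array(c['tvec'],float).ravel()
    o=-Rm.T@t; d=Rm.T@np.linalg.inv(K(c))@np.array([uv[0],uv[1],1.]); return o,d
def atz(c,uv,z):
    o,d=ray(c,uv); return o+d*(z-o[2])/d[2]
def tri(c1,u1,c2,u2):
    o1,d1=ray(c1,u1);o2,d2=ray(c2,u2)
    A=np.stack([d1,-d2],1); s=np.linalg.lstsq(A,o2-o1,rcond=None)[0]
    a=o1+s[0]*d1;b=o2+s[1]*d2; return (a+b)/2,np.linalg.norm(a-b)
def crop(c,x0,y0,x1,y1,f,s=4):
    cv2.imwrite('pics/%s.png'%f,cv2.resize(c['img'][y0:y1,x0:x1,::-1],None,fx=s,fy=s,interpolation=cv2.INTER_CUBIC))
def st():
    o=ctrl.get_obs(); 
    for k in o: print(k,np.round(o[k],4))
E
python3 - <<'E'
from h import *
st()
for n in('side','top'):
    c=snap(n,n+'0'); Rm=cv2.Rodrigues(np.array(c['rvec'],float))[0]; print(n,c['fx'],c['cx'],c['cy'],(-Rm.T@np.array(c['tvec']).ravel()).round(3)); print(Rm.round(2))
E
```

```text
pics
time_s 0.0
qpos [ 1.1884  0.3005  1.5216  0.      1.3207 -0.0666]
joint_vel [-0.0001  0.0019 -0.0004  0.0011 -0.0005  0.0007]
tau [ 1.00000e-03 -5.31803e+01 -3.52722e+01  7.08000e-02  2.44000e-02
 -1.00000e-04]
ee_pos [0.1707 0.5225 0.2049]
eef_rot [-1.6469  1.5696 -1.9627]
force [0.4161 0.2043 0.1529]
moment [-0.0203  0.005   0.0237]
grip_width 0.0938
side 416.79434321177183 251.02269264175334 191.59615121377263 [ 0.387 -0.829  0.776]
[[ 0.98 -0.17  0.02]
 [-0.09 -0.6  -0.79]
 [ 0.15  0.78 -0.61]]
top 366.17295542655035 254.09229632727317 191.4888121540678 [3.54e-01 1.00e-03 1.12e+00]
[[ 0.02 -1.    0.  ]
 [-0.98 -0.02 -0.2 ]
 [ 0.2   0.   -0.98]]
```

View pics/top0.png

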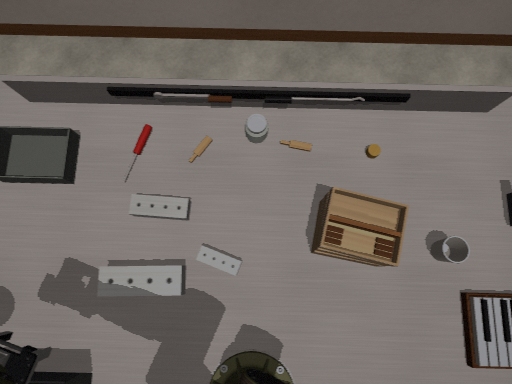

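View pics/side0.png

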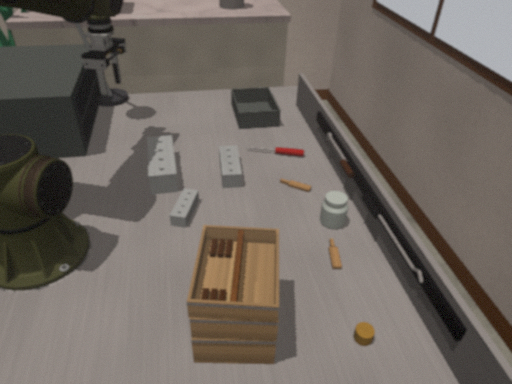

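Run:
```python
from h import *
t=ld('top0');s=ld('side0')
crop(t,90,180,250,310,'cropA',5)
crop(s,140,125,250,235,'cropB',6)
crop(t,300,180,420,275,'cropC',6)
crop(s,180,215,295,365,'cropD',4)
```

```text
(no output)
```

View pics/cropA.png

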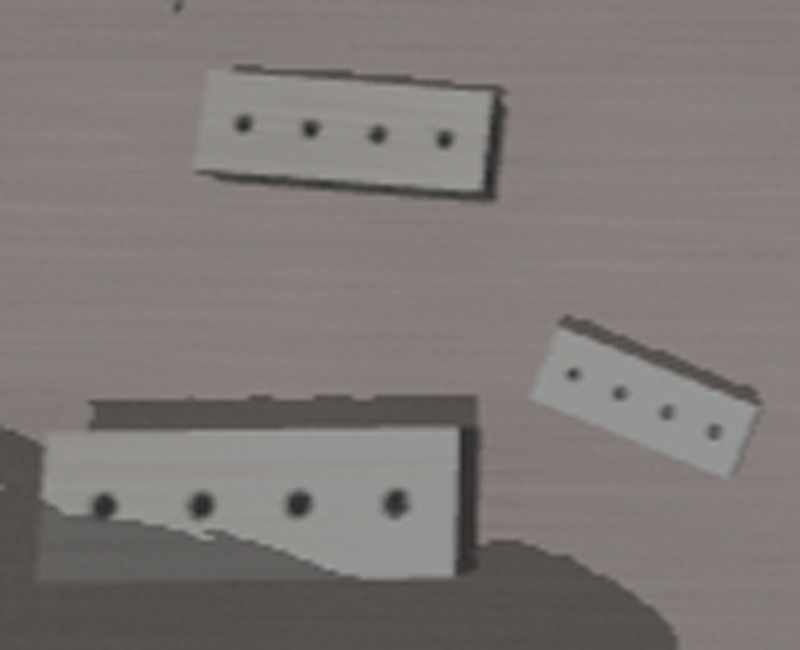

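View pics/cropB.png

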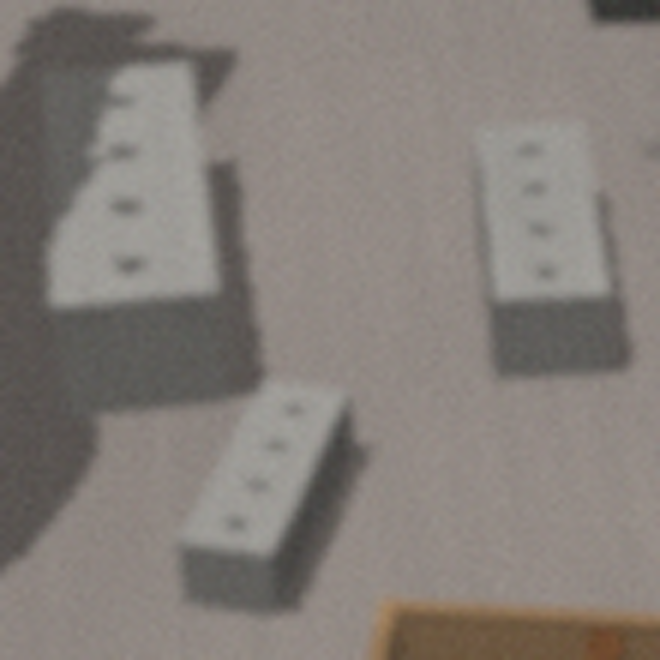

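View pics/cropC.png

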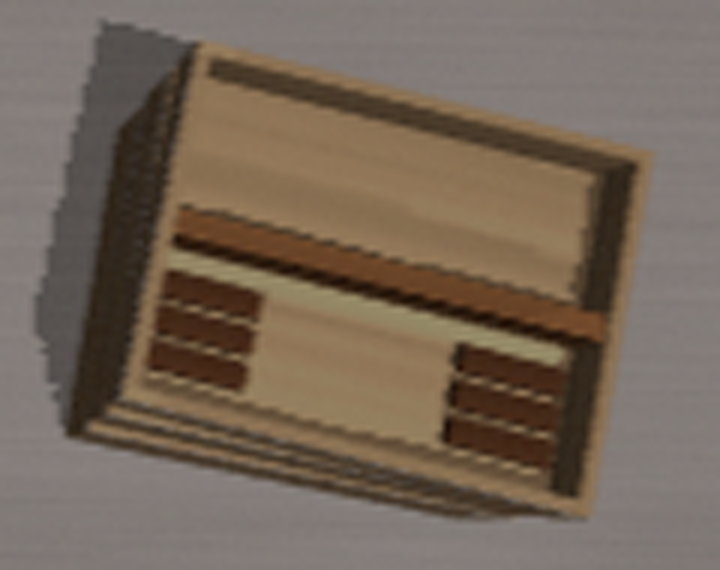

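View pics/cropD.png

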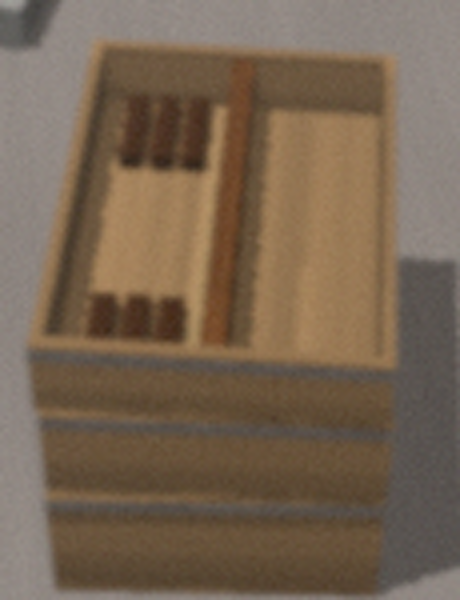

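Run:
```python
from h import *
t=ld('top0');s=ld('side0')
B={'A':([(243,124),(311,129),(377,134),(445,139)],[(530,150),(533,188),(541,230),(545,272)]),
'B':([(104,506),(202,505),(299,504),(396,503)],[(120,100),(123,151),(127,206),(129,265)]),
'C':([(573,374),(620,393),(668,412),(714,432)],[(293,410),(275,446),(256,485),(235,524)])}
for k,(a,b) in B.items():
    P=[]
    for u,v in zip(a,b):
        p,e=tri(t,(u[0]/5+89.6,u[1]/5+179.6),s,(v[0]/6+139.6,v[1]/6+124.6)); P.append(p); print(k,p.round(4),round(e,4))
    P=np.array(P); print(np.linalg.norm(np.diff(P,axis=0),axis=1).round(4))
tc={'A':[(208,70),(497,89),(484,191),(196,171)],'B':[(45,432),(458,428),(456,577),(36,580)],'C':[(562,328),(761,405),(732,478),(530,397)]}
for k,v in tc.items():
  for z in(.03,.04,.05,.06,.07):
    q=np.array([atz(t,(u[0]/5+89.6,u[1]/5+179.6),z)[:2] for u in v]); print(k,z,np.linalg.norm(q-np.roll(q,-1,0),axis=1).round(4))
# tray top corners: C crop /6+(300,180); D crop/4+(180,215)
a=[(197,44),(653,153),(588,515),(130,390)]
b=[(398,58),(396,366),(30,348),(97,42)]
P=[]
for u,v in zip(a,b):
    p,e=tri(t,(u[0]/6+299.6,u[1]/6+179.6),s,(v[0]/4+179.6,v[1]/4+214.6));P.append(p);print(p.round(4),round(e,4))
P=np.array(P);print(P.mean(0),np.linalg.norm(P-np.roll(P,-1,0),axis=1))
```

```text
A [0.5312 0.3459 0.0482] 0.0004
A [0.5282 0.3049 0.0496] 0.001
A [0.5269 0.2661 0.0479] 0.0
A [0.5241 0.2254 0.0491] 0.0012
[0.0411 0.0389 0.0408]
B [0.3107 0.3984 0.0669] 0.001
B [0.3123 0.3437 0.0673] 0.0007
B [0.3141 0.2898 0.0668] 0.0008
B [0.3154 0.2358 0.0663] 0.0003
[0.0548 0.0539 0.054 ]
C [0.3898 0.1445 0.0359] 0.0002
C [0.3796 0.1165 0.0368] 0.0001
C [0.3695 0.0881 0.0371] 0.0002
C [0.3588 0.061  0.0373] 0.0003
[0.0298 0.0301 0.0291]
A 0.03 [0.1761 0.0624 0.1735 0.0619]
A 0.04 [0.1745 0.0619 0.1719 0.0613]
A 0.05 [0.1728 0.0613 0.1703 0.0608]
A 0.06 [0.1712 0.0607 0.1688 0.0602]
A 0.07 [0.1696 0.0601 0.1672 0.0596]
B 0.03 [0.2404 0.0839 0.2406 0.0832]
B 0.04 [0.2382 0.0831 0.2384 0.0824]
B 0.05 [0.236  0.0823 0.2362 0.0816]
B 0.06 [0.2338 0.0815 0.2339 0.0809]
B 0.07 [0.2316 0.0808 0.2317 0.0801]
C 0.03 [0.1258 0.0448 0.1274 0.0437]
C 0.04 [0.1247 0.0444 0.1262 0.0433]
C 0.05 [0.1235 0.044  0.125  0.0429]
C 0.06 [0.1224 0.0436 0.1238 0.0425]
C 0.07 [0.1212 0.0432 0.1227 0.0421]
[ 0.5685 -0.2022  0.1833] 0.0029
[ 0.5232 -0.3967  0.1874] 0.0012
[ 0.3693 -0.3608  0.1849] 0.0008
[ 0.4155 -0.1699  0.1869] 0.0013
[ 0.46912007 -0.28238586  0.18564852] [0.19974553 0.15806308 0.19639569 0.15643413]
```

```bash
cat > fit.py <<'E'
from h import *
from scipy.optimize import least_squares
# rectangle fit: x,y,yaw given z, dims, list of (cam, model xy(z), uv)
def Rz(a): return np.array([[np.cos(a),-np.sin(a)],[np.sin(a),np.cos(a)]])
def fit(obs,x0,fixz=None):
    def res(p,full=False):
        r=[]
        for c,m,uv in obs:
            q=Rz(p[2])@np.array(m[:2])+p[:2]; z=m[2]+(p[3] if len(p)>3 else 0)
            r.append(proj(c,[q[0],q[1],z])[0]-np.array(uv))
        return np.ravel(r)
    s=least_squares(res,x0,loss='soft_l1'); return s.x,res(s.x).reshape(-1,2)
E
python3 - <<'E'
from fit import *
t=ld('top0');s=ld('side0')
T=lambda u:(u[0]/6+299.6,u[1]/6+179.6); S=lambda v:(v[0]/4+179.6,v[1]/4+214.6)
m=[(80,100),(80,-100),(-80,-100),(-80,100)]
a=[(197,44),(653,153),(588,515),(130,390)]; b=[(398,58),(396,366),(30,348),(97,42)]
obs=[]
for q,u,v in zip(m,a,b):
    M=(q[0]/1e3,q[1]/1e3,0.185); obs+=[(t,M,T(u)),(s,M,S(v))]
# divider ends
for z in [0,]:
    x,r=fit(obs,[.47,-.28,-.23]); print('top tray',x.round(4),np.degrees(x[2]).round(2)); print(r.round(2).tolist())
    x,r=fit(obs,[.47,-.28,-.23,0]); print('z free',x.round(4))
# block A
TA=lambda u:(u[0]/5+89.6,u[1]/5+179.6); SA=lambda v:(v[0]/6+139.6,v[1]/6+124.6)
obs=[]
for y,u,v in zip((60,20,-20,-60),[(243,124),(311,129),(377,134),(445,139)],[(530,150),(533,188),(541,230),(545,272)]):
    M=(0,y/1e3,.05); obs+=[(t,M,TA(u)),(s,M,SA(v))]
for q,u in zip([(30,85),(30,-85),(-30,-85),(-30,85)],[(208,70),(497,89),(484,191),(196,171)]):
    obs+=[(t,(q[0]/1e3,q[1]/1e3,.05),TA(u))]
for q,u in zip([(30,-85),(-30,-85)],[(607,297),(490,301)]): obs+=[(s,(q[0]/1e3,q[1]/1e3,.05),SA(u))]
x,r=fit(obs,[.53,.285,0]); print('A',x.round(4)); print(r.round(2).tolist())
np.savez('blk.npz',x=x)
for y in(60,20,-20,-60): print(y,(Rz(x[2])@[0,y/1e3]+x[:2]).round(4))
for n,uv,z in [('jar base',(258,137),0),('jar top',(257,118),.09),('tail1L',(281,142),0),('tail1R',(312,149),0),('tail0',(192,160),0),('tail0b',(210,138),0),('kw',(373,152),.015),('cup',(455,250),.05),('driver tip',(126,180),0),('drv',(148,127),.01),('tray dark r',(75,180),0),('dark tr',(72,130),.06),('keys',(465,292),.03),('scope',(35,345),.05)]:
    print(n,atz(t,uv,z).round(3))
E
```

```text
top tray [ 0.4694 -0.2818 -0.2289] -13.12
[[0.33, -1.24], [0.11, -0.37], [-0.15, -0.59], [0.44, 1.19], [0.11, 0.06], [-0.53, 0.17], [-1.56, 0.8], [-0.41, -0.46]]
z free [ 4.694e-01 -2.818e-01 -2.289e-01 -1.000e-04]
A [ 0.5276  0.2846 -0.0529]
[[0.28, -0.02], [-0.15, -0.23], [0.11, 0.0], [0.29, -0.07], [0.34, 0.02], [-0.05, -0.27], [0.2, 0.04], [0.32, -0.14], [0.36, 0.25], [-0.65, 0.73], [-0.35, 0.34], [-0.18, -0.04], [0.51, -0.17], [0.28, 0.17]]
60 [0.5308 0.3445]
20 [0.5287 0.3045]
-20 [0.5266 0.2646]
-60 [0.5244 0.2246]
jar base [ 0.768 -0.005  0.   ]
jar top [ 0.795 -0.     0.09 ]
tail1L [ 0.753 -0.079  0.   ]
tail1R [ 0.732 -0.179  0.   ]
tail0 [0.686 0.203 0.   ]
tail0b [0.761 0.149 0.   ]
kw [ 0.721 -0.369  0.015]
cup [ 0.419 -0.582  0.05 ]
driver tip [0.616 0.406 0.   ]
drv [0.79  0.349 0.01 ]
tray dark r [0.612 0.566 0.   ]
dark tr [0.755 0.565 0.06 ]
keys [ 0.301 -0.611  0.03 ]
scope [0.134 0.593 0.05 ]
```

```bash
cat >> h.py <<'E'
def goto(x,y,z,jaw_deg=None,obs=None):
    """print tool-frame deltas (mm) from measured pose to target world TCP; jaw_deg heading of tool y, mod 180"""
    o=obs or ctrl.get_obs(); p=np.array(o['ee_pos']); M=R.from_euler('xyz',o['eef_rot']).as_matrix()
    h=np.degrees(np.arctan2(M[1,1],M[0,1]))
    print('t',round(o['time_s'],2),'pos',p.round(4),'jaw',round(h,2),'toolx',M[:,0].round(4),'F',np.round(o['force'],1),'w',round(float(o['grip_width']),4),'j1,j6',np.round([o['qpos'][0],o['qpos'][5]],2))
    if jaw_deg is None: 
        jaw_deg=h
    d=(jaw_deg-h+90)%180-90
    # rot about tool x (down) => heading changes by -angle
    print('  turn ax(rad)=%.4f (deg heading %+.2f)'%(-np.radians(d),d))
    a=np.radians(h+d); Y=np.array([np.cos(a),np.sin(a),0]); X=np.array([0,0,-1.]); Z=np.cross(X,Y)
    v=(np.array([x,y,z])-p)*1e3
    print('  after turn: dx %.1f dy %.1f dz %.1f'%(v@X,v@Y,v@Z), ' before turn:',(M.T@v).round(1))
    # orientation correction
    T=np.stack([X,Y,Z],1); print('  full rotvec tool',R.from_matrix(M.T@T).as_rotvec().round(4))
E
python3 - <<'E'
from h import *
goto(.4694,-.2818,.30,-13.1)
E
```

```text
t 0.1 pos [0.1707 0.5226 0.205 ] jaw 71.91 toolx [-4.e-04 -9.e-04 -1.e+00] F [-0.1 -0.3 -0.1] w 0.094 j1,j6 [ 1.19 -0.07]
  turn ax(rad)=1.4836 (deg heading -85.01)
  after turn: dx -95.0 dy 473.2 dz 715.8  before turn: [ -94.4 -671.9  533.7]
  full rotvec tool [1.4836e+00 7.0000e-04 8.0000e-04]
```

Request:
play_rows(deltas=[[[-9.5,0,0,0.1484,0,0,94],[-9.5,0,0,0.1484,0,0,94],[-9.5,0,0,0.1484,0,0,94],[-9.5,0,0,0.1484,0,0,94],[-9.5,0,0,0.1484,0,0,94],[-9.5,0,0,0.1484,0,0,94],[-9.5,0,0,0.1484,0,0,94],[-9.5,0,0,0.1484,0,0,94],[-9.5,0,0,0.1484,0,0,94],[-9.5,0,0,0.1484,0,0,94]]])

```text
time_s: 1.1
ee_pos: [0.1708, 0.5227, 0.3005]
eef_rot: [-0.173, 1.57, -1.979]
force: [-0.2, -0.0, -0.0]
grip_width: 0.0938
```

Request:
play_rows(deltas=[[[0,23.6,35.8,0,0,0,94],[0,23.6,35.8,0,0,0,94],[0,23.6,35.8,0,0,0,94],[0,23.6,35.8,0,0,0,94],[0,23.6,35.8,0,0,0,94],[0,23.6,35.8,0,0,0,94],[0,23.6,35.8,0,0,0,94],[0,23.6,35.8,0,0,0,94],[0,23.6,35.8,0,0,0,94],[0,23.6,35.8,0,0,0,94]]])

```text
time_s: 2.1
ee_pos: [0.3194, 0.1189, 0.3004]
eef_rot: [2.084, 1.57, 0.285]
force: [0.8, 1.1, -0.1]
grip_width: 0.094
```

Request:
play_rows(deltas=[[[0,23.6,35.8,0,0,0,94],[0,23.6,35.8,0,0,0,94],[0,23.6,35.8,0,0,0,94],[0,23.6,35.8,0,0,0,94],[0,23.6,35.8,0,0,0,94],[0,23.6,35.8,0,0,0,94],[0,23.6,35.8,0,0,0,94],[0,23.6,35.8,0,0,0,94],[0,23.6,35.8,0,0,0,94],[0,23.6,35.8,0,0,0,94]]])

```text
time_s: 3.1
ee_pos: [0.4682, -0.2834, 0.3001]
eef_rot: [-2.014, 1.57, 2.469]
force: [1.3, -0.3, 0.3]
grip_width: 0.0938
```

Run:
```python
from h import *
goto(.4694,-.2818,.30,-13.1)
```

```text
t 3.1 pos [ 0.4682 -0.2834  0.3001] jaw -13.13 toolx [-4.e-04  3.e-04 -1.e+00] F [ 1.3 -0.3  0.3] w 0.0938 j1,j6 [-0.61 -0.38]
  turn ax(rad)=-0.0006 (deg heading +0.03)
  after turn: dx 0.1 dy 0.8 dz -1.9  before turn: [ 0.1  0.8 -1.9]
  full rotvec tool [-0.0006 -0.0002  0.0005]
```

Request:
play_rows(deltas=[[[20,0.8,-1.9,0,0,0,50],[20,0,0,0,0,0,50],[20,0,0,0,0,0,50],[10,0,0,0,0,0,50],[0,0,0,0,0,0,50]]])

```text
time_s: 3.6
ee_pos: [0.4688, -0.2797, 0.2293]
eef_rot: [-1.935, 1.568, 2.548]
force: [-0.1, -0.2, 0.7]
grip_width: 0.0573
```

Run:
```python
from h import *
goto(.4694,-.2818,.158,-13.1)
t=snap('top','t1');s=snap('side','s1')
p=ctrl.get_obs()['ee_pos']; print(proj(t,p),proj(s,p))
a=cv2.resize(t['img'][180:275,300:420],None,fx=5,fy=5); b=cv2.resize(s['img'][195:315,170:300],None,fx=4,fy=4)
h=max(a.shape[0],b.shape[0]); pad=lambda q:cv2.copyMakeBorder(q,0,h-q.shape[0],0,0,0)
cv2.imwrite('pics/ab1.png',np.hstack([pad(a),pad(b)])[:,:800,::-1])
```

```text
t 3.6 pos [ 0.4688 -0.2797  0.2293] jaw -13.12 toolx [-0.002   0.0013 -1.    ] F [-0.1 -0.2  0.7] w 0.0573 j1,j6 [-0.61 -0.38]
  turn ax(rad)=-0.0003 (deg heading +0.02)
  after turn: dx 71.3 dy 1.1 dz 1.9  before turn: [71.3  1.2  2. ]
  full rotvec tool [-0.0003 -0.0008  0.0022]
[[369.44967389 222.49686714]] [[237.28463137 243.73172334]]
```

View pics/s1.png

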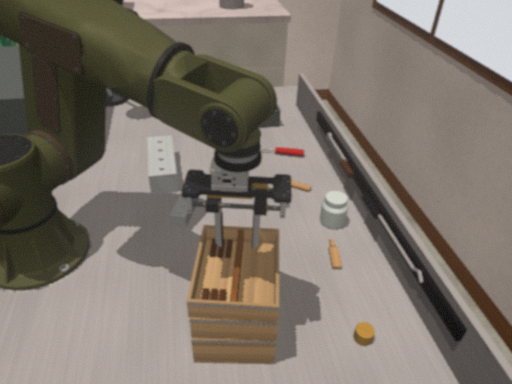

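Request:
play_rows(deltas=[[[15,1,1.9,0,0,0.0,50],[15,0,0,0,0,0,50],[15,0,0,0,0,0,50],[15,0,0,0,0,0,40],[10,0,0,0,0,0,30],[1,0,0,0,0,0,25],[0,0,0,0,0,0,20],[0,0,0,0,0,0,18]]], grip_force=30)

```text
time_s: 4.5
ee_pos: [0.4701, -0.2823, 0.1604]
eef_rot: [1.195, 1.569, -0.604]
force: [0.8, 0.8, -0.3]
grip_width: 0.0186
```

Request:
play_rows(deltas=[[[0,0,0,0,0,0,14],[0,0,0,0,0,0,8],[0,0,0,0,0,0,5],[0,0,0,0,0,0,5],[0,0,0,0,0,0,5],[0,0,0,0,0,0,5],[0,0,0,0,0,0,5]]], grip_force=40)

```text
time_s: 5.2
ee_pos: [0.4697, -0.2822, 0.16]
eef_rot: [0.82, 1.57, -0.98]
force: [-3.3, 1.0, 5.8]
grip_width: 0.0116
```

Run:
```python
from h import *
goto(.4694,-.2818,.30,-13.1)
```

```text
t 5.2 pos [ 0.4697 -0.2822  0.16  ] jaw -13.12 toolx [ 3.e-04 -4.e-04 -1.e+00] F [-3.3  1.   5.8] w 0.0116 j1,j6 [-0.61 -0.38]
  turn ax(rad)=-0.0004 (deg heading +0.02)
  after turn: dx -140.0 dy -0.4 dz -0.3  before turn: [-140.    -0.3   -0.3]
  full rotvec tool [-0.0004  0.0003 -0.0003]
```

Request:
play_rows(deltas=[[[-5,0,0,0,0,0,5],[-5,0,0,0,0,0,5],[-10,0,0,0,0,0,5],[-15,0,0,0,0,0,5],[-20,0,0,0,0,0,5],[-20,0,0,0,0,0,5],[-20,0,0,0,0,0,5],[-15,0,0,0,0,0,5],[-10,0,0,0,0,0,5],[0,0,0,0,0,0,5]]])

```text
time_s: 6.2
ee_pos: [0.47, -0.2823, 0.2809]
eef_rot: [1.188, 1.569, -0.612]
force: [0.4, -0.7, -4.9]
grip_width: 0.0115
```

Run:
```python
from h import *
goto(.45,.54,.28,-13.1)
t=snap('top','t2');s=snap('side','s2')
```

```text
t 6.2 pos [ 0.47   -0.2823  0.2809] jaw -13.12 toolx [ 0.0018 -0.0013 -1.    ] F [ 0.4 -0.7 -4.9] w 0.0115 j1,j6 [-0.61 -0.38]
  turn ax(rad)=-0.0003 (deg heading +0.02)
  after turn: dx 0.9 dy -205.8 dz -796.3  before turn: [-2.000e-01 -2.061e+02 -7.963e+02]
  full rotvec tool [-0.0003  0.0008 -0.0021]
```

View pics/s2.png

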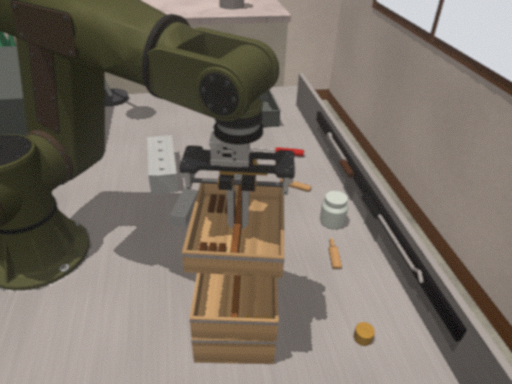

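Request:
play_rows(deltas=[[[0,-2,-8,0,0,0,5],[0,-4,-15,0,0,0,5],[0,-6,-23,0,0,0,5],[0,-7,-27,0,0,0,5],[0,-7,-27,0,0,0,5],[0,-7,-27,0,0,0,5],[0,-7,-27,0,0,0,5],[0,-7,-27,0,0,0,5],[0,-7,-27,0,0,0,5],[0,-7,-27,0,0,0,5]]])

```text
time_s: 7.3
ee_pos: [0.4629, -0.0372, 0.2792]
eef_rot: [-2.096, 1.571, 2.388]
force: [0.4, 0.0, -4.4]
grip_width: 0.0119
```

Request:
play_rows(deltas=[[[0,-7,-27,0,0,0,5],[0,-7,-27,0,0,0,5],[0,-7,-27,0,0,0,5],[0,-7,-27,0,0,0,5],[0,-7,-27,0,0,0,5],[0,-7,-27,0,0,0,5],[0,-7,-27,0,0,0,5],[0,-7,-27,0,0,0,5],[0,-7,-27,0,0,0,5],[0,-7,-27,0,0,0,5]]])

```text
time_s: 8.3
ee_pos: [0.4555, 0.2413, 0.2792]
eef_rot: [-1.237, 1.57, -3.036]
force: [0.2, -0.5, -4.8]
grip_width: 0.0117
```

Request:
play_rows(deltas=[[[0,-7,-27,0,0,0,5],[0,-7,-27,0,0,0,5],[0,-7,-27,0,0,0,5],[0,-7,-27,0,0,0,5],[0,-7,-27,0,0,0,5],[0,-7,-27,0,0,0,5],[0,-7,-27,0,0,0,5],[0,-7,-27,0,0,0,5],[10,-6,-20,0,0,0,5],[10,-4,-13,0,0,0,5]]])

```text
time_s: 9.3
ee_pos: [0.4475, 0.4987, 0.2585]
eef_rot: [-0.872, 1.57, -2.671]
force: [-1.1, 0.6, -4.3]
grip_width: 0.0114
```

Run:
```python
from h import *
goto(.45,.54,.022,-13.1)
```

```text
t 9.3 pos [0.4475 0.4987 0.2585] jaw -13.04 toolx [-7.e-04 -4.e-04 -1.e+00] F [-1.1  0.6 -4.3] w 0.0114 j1,j6 [0.78 1.01]
  turn ax(rad)=0.0011 (deg heading -0.06)
  after turn: dx 236.5 dy -6.9 dz -40.8  before turn: [236.4  -6.7 -40.9]
  full rotvec tool [0.0011 0.0005 0.0006]
```

Request:
play_rows(deltas=[[[10,-3,-13,0,0,0,5],[15,-2,-10,0,0,0,5],[20,-1,-8,0,0,0,5],[25,-1,-6,0,0,0,5],[25,0,-4,0,0,0,5],[25,0,0,0,0,0,5],[25,0,0,0,0,0,5],[25,0,0,0,0,0,5],[20,0,0,0,0,0,5],[10,0,0,0,0,0,5]]])

```text
time_s: 10.3
ee_pos: [0.4509, 0.5375, 0.0565]
eef_rot: [-0.509, 1.567, -2.309]
force: [-0.4, 0.1, -4.9]
grip_width: 0.0112
```

Request:
play_rows(deltas=[[[10,0,0,0,0,0,5],[5,0,0,0,0,0,5],[5,0,0,0,0,0,5],[0,0,0,0,0,0,5],[0,0,0,0,0,0,5]]])

```text
time_s: 10.8
ee_pos: [0.4517, 0.5387, 0.04]
eef_rot: [2.623, 1.57, 0.824]
force: [0.3, -0.3, -3.9]
grip_width: 0.012
```

Run:
```python
from h import *
goto(.45,.54,.0215,-13.1)
```

```text
t 10.8 pos [0.4517 0.5387 0.04  ] jaw -13.12 toolx [ 5.e-04  6.e-04 -1.e+00] F [ 0.3 -0.3 -3.9] w 0.012 j1,j6 [0.82 1.05]
  turn ax(rad)=-0.0004 (deg heading +0.02)
  after turn: dx 18.5 dy -1.9 dz -0.9  before turn: [18.5 -2.  -0.9]
  full rotvec tool [-0.0004 -0.0007 -0.0004]
```

Request:
play_rows(deltas=[[[8,0,0,0,0,0,5],[6,0,0,0,0,0,5],[3,0,0,0,0,0,5],[1,0,0,0,0,0,5],[1,0,0,0,0,0,5],[0,0,0,0,0,0,5]]])

```text
time_s: 11.4
ee_pos: [0.4516, 0.5385, 0.0204]
eef_rot: [2.308, 1.571, 0.508]
force: [0.2, 0.5, -5.2]
grip_width: 0.0117
```

Request:
play_rows(deltas=[[[0.5,0,0,0,0,0,5],[0.5,0,0,0,0,0,5],[0,0,0,0,0,0,5]]])

```text
time_s: 11.7
ee_pos: [0.4516, 0.5386, 0.0201]
eef_rot: [2.586, 1.57, 0.786]
force: [-0.8, -1.4, 1.6]
grip_width: 0.0116
```

Request:
play_rows(deltas=[[[0,0,0,0,0,0,20],[0,0,0,0,0,0,50],[0,0,0,0,0,0,50],[-10,0,0,0,0,0,50],[-20,0,0,0,0,0,50],[-30,0,0,0,0,0,50],[-30,0,0,0,0,0,50],[-30,0,0,0,0,0,50],[-30,0,0,0,0,0,50],[-30,0,0,0,0,0,50]]])

```text
time_s: 12.7
ee_pos: [0.4514, 0.5384, 0.2018]
eef_rot: [2.608, 1.57, 0.809]
force: [0.3, 1.0, -0.2]
grip_width: 0.0499
```

Run:
```python
from h import *
goto(.4697,-.2822,.24,-13.1)
t=snap('top','t3');s=snap('side','s3')
crop(t,300,180,420,275,'c3',6)
```

```text
t 12.7 pos [0.4514 0.5384 0.2018] jaw -13.12 toolx [ 7.e-04  7.e-04 -1.e+00] F [ 0.3  1.  -0.2] w 0.0499 j1,j6 [0.82 1.05]
  turn ax(rad)=-0.0004 (deg heading +0.02)
  after turn: dx -38.2 dy 203.8 dz 795.1  before turn: [-38.8 204.1 795. ]
  full rotvec tool [-0.0004 -0.0009 -0.0005]
```

View pics/t3.png

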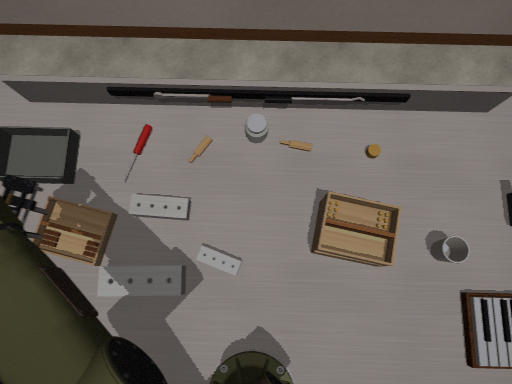

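View pics/c3.png

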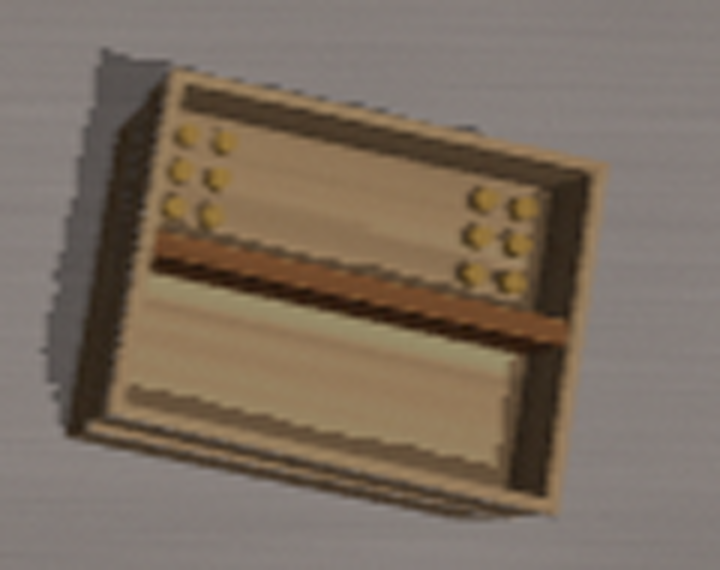

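Run:
```python
from fit import *
s=ld('s3'); crop(s,180,215,295,365,'d3',5)
```

```text
(no output)
```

View pics/d3.png

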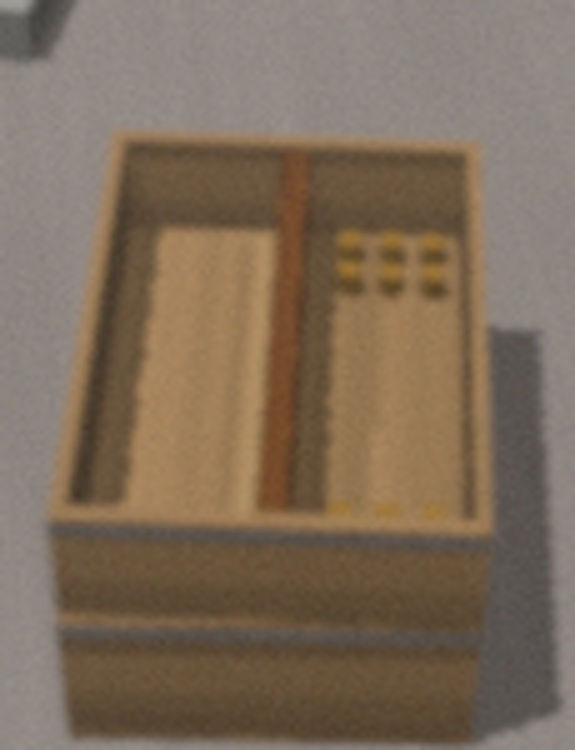

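Request:
play_rows(deltas=[[[-4,2,8,0,0,0,50],[-4,5,20,0,0,0,50],[-4,9,35,0,0,0,50],[-4,9,35,0,0,0,50],[-4,9,35,0,0,0,50],[-4,9,35,0,0,0,50],[-4,9,35,0,0,0,50],[-4,9,35,0,0,0,50],[-4,9,35,0,0,0,50],[-2,9,35,0,0,0,50]]])

```text
time_s: 13.8
ee_pos: [0.4577, 0.2186, 0.2368]
eef_rot: [-0.887, 1.57, -2.687]
force: [0.4, 0.2, -0.2]
grip_width: 0.0499
```

Request:
play_rows(deltas=[[[0,9,35,0,0,0,50],[0,9,35,0,0,0,50],[0,9,35,0,0,0,50],[0,9,35,0,0,0,50],[0,9,35,0,0,0,50],[0,9,35,0,0,0,50],[0,9,35,0,0,0,50],[0,9,35,0,0,0,50],[0,9,35,0,0,0,50],[0,9,35,0,0,0,50]]])

```text
time_s: 14.8
ee_pos: [0.4656, -0.1422, 0.2366]
eef_rot: [-1.7, 1.569, 2.783]
force: [0.9, -0.3, 0.0]
grip_width: 0.0501
```

Run:
```python
from fit import *
t=ld('t3');s=ld('s3')
T=lambda u:(u[0]/6+299.6,u[1]/6+179.6); S=lambda v:(v[0]/5+179.6,v[1]/5+214.6)
m=[(80,100),(80,-100),(-80,-100),(-80,100)]
a=[(172,70),(607,162),(555,515),(103,418)]; b=[(478,144),(492,535),(50,520),(115,134)]
obs=[]
for q,u,v in zip(m,a,b):
    M=(q[0]/1e3,q[1]/1e3,0.14); obs+=[(t,M,T(u)),(s,M,S(v))]
for q,u,v in [((0,94),(155,248),(293,153)),((0,-94),(567,333),(272,512))]:
    M=(q[0]/1e3,q[1]/1e3,0.138); obs+=[(t,M,T(u)),(s,M,S(v))]
x,r=fit(obs,[.47,-.28,-.23]); print('mid',x.round(4),np.degrees(x[2]).round(2)); print(r.round(2).tolist())
x,r=fit(obs,[.47,-.28,-.23,0]); print('z free',x.round(4))
goto(.4697,-.2822,.24,-13.1)
```

```text
mid [ 0.4673 -0.2815 -0.1935] -11.09
[[-0.39, -0.23], [0.09, -0.28], [-0.29, -0.02], [0.24, 0.22], [0.17, -0.11], [-0.69, 0.48], [0.57, -0.5], [-0.94, -0.5], [-0.69, -0.93], [0.14, -0.57], [-0.17, -0.05], [-0.25, 1.29]]
z free [ 4.673e-01 -2.815e-01 -1.936e-01  1.000e-04]
t 14.8 pos [ 0.4656 -0.1422  0.2366] jaw -13.13 toolx [-1.4e-03  5.0e-04 -1.0e+00] F [ 0.9 -0.3  0. ] w 0.0501 j1,j6 [-0.37 -0.14]
  turn ax(rad)=-0.0006 (deg heading +0.03)
  after turn: dx -3.4 dy 35.7 dz 135.4  before turn: [ -3.5  35.8 135.4]
  full rotvec tool [-0.0006 -0.0002  0.0014]
```

Request:
play_rows(deltas=[[[0,8,32,0,0,0,50],[5,8,32,0,0,0,50],[10,7,29,0,0,0,50],[15,5,22,0,0,0,50],[15,3,12,0,0,0,50],[10,1,4,0,0,0,50],[5,0,0,-0.035,0,0,50],[0,0,0,0,0,0,50],[0,0,0,0,0,0,50]]])

```text
time_s: 15.7
ee_pos: [0.4682, -0.2749, 0.1776]
eef_rot: [-2.456, 1.571, 2.062]
force: [-0.3, 0.1, -0.4]
grip_width: 0.05
```

Run:
```python
from h import *
goto(.4673,-.2815,.113,-11.1)
```

```text
t 15.7 pos [ 0.4682 -0.2749  0.1776] jaw -11.12 toolx [-0.e+00  1.e-04 -1.e+00] F [-0.3  0.1 -0.4] w 0.05 j1,j6 [-0.6 -0.4]
  turn ax(rad)=-0.0004 (deg heading +0.02)
  after turn: dx 64.6 dy 0.4 dz 6.7  before turn: [64.6  0.4  6.7]
  full rotvec tool [-0.0004 -0.0001  0.    ]
```

Request:
play_rows(deltas=[[[15,0.4,3,0,0,0,50],[15,0,3.7,0,0,0,50],[15,0,0,0,0,0,40],[13,0,0,0,0,0,30],[6,0,0,0,0,0,20],[0.5,0,0,0,0,0,16],[0,0,0,0,0,0,14],[0,0,0,0,0,0,8],[0,0,0,0,0,0,5],[0,0,0,0,0,0,5]]])

```text
time_s: 16.7
ee_pos: [0.4675, -0.2823, 0.1137]
eef_rot: [1.245, 1.57, -0.52]
force: [0.7, 1.3, 5.0]
grip_width: 0.0118
```

Request:
play_rows(deltas=[[[0,0,0,0,0,0,5],[0,0,0,0,0,0,5],[-3,0,0,0,0,0,5],[-5,0,0,0,0,0,5],[-10,0,0,0,0,0,5],[-15,0,0,0,0,0,5],[-15,0,0,0,0,0,5],[-15,0,0,0,0,0,5],[-15,0,0,0,0,0,5],[-10,0,0,0,0,0,5]]])

```text
time_s: 17.7
ee_pos: [0.4674, -0.2823, 0.2026]
eef_rot: [1.11, 1.569, -0.655]
force: [-0.2, 0.9, -4.1]
grip_width: 0.0117
```

Run:
```python
from h import *
goto(.54,.02,.15,-11.1)
```

```text
t 17.7 pos [ 0.4674 -0.2823  0.2026] jaw -11.12 toolx [ 1.e-03 -8.e-04 -1.e+00] F [-0.2  0.9 -4.1] w 0.0117 j1,j6 [-0.61 -0.42]
  turn ax(rad)=-0.0003 (deg heading +0.02)
  after turn: dx 52.6 dy 13.1 dz -310.7  before turn: [  52.4   12.9 -310.7]
  full rotvec tool [-0.0003  0.0006 -0.0012]
```

Request:
play_rows(deltas=[[[0,1,-10,0,0,0,5],[0,1,-20,0,0,0,5],[0,1,-30,0,0,0,5],[0,1,-30,0,0,0,5],[0,1,-30,0,0,0,5],[0,1,-30,0,0,0,5],[0,1,-30,0,0,0,5],[0,1,-30,0,0,0,5],[5,1,-30,0,0,0,5],[5,1,-30,0,0,0,5]]])

```text
time_s: 18.7
ee_pos: [0.5288, -0.0173, 0.1902]
eef_rot: [-1.562, 1.57, 2.956]
force: [0.6, 0.1, -4.4]
grip_width: 0.012
```

Request:
play_rows(deltas=[[[10,1,-20,0,0,0,5],[15,1,-12,0,0,0,5],[20,1,-6,0,0,0,5],[25,0,-3,0,0,0,5],[25,0,0,0,0,0,5],[25,0,0,0,0,0,5],[15,0,0,0,0,0,5],[10,0,0,0,0,0,5],[5,0,0,0,0,0,5],[0,0,0,0,0,0,5]]])

```text
time_s: 19.7
ee_pos: [0.5397, 0.0204, 0.0405]
eef_rot: [-1.368, 1.57, -3.133]
force: [0.7, -0.4, -3.5]
grip_width: 0.0117
```

Run:
```python
from h import *
goto(.54,.02,.0337,-11.1)
```

```text
t 19.7 pos [0.5397 0.0204 0.0405] jaw -11.12 toolx [-7.e-04 -0.e+00 -1.e+00] F [ 0.7 -0.4 -3.5] w 0.0117 j1,j6 [-0.03  0.16]
  turn ax(rad)=-0.0004 (deg heading +0.02)
  after turn: dx 6.8 dy 0.3 dz 0.4  before turn: [6.8 0.3 0.4]
  full rotvec tool [-0.0004  0.0001  0.0007]
```

Request:
play_rows(deltas=[[[4,0,0,0,0,0,5],[2,0,0,0,0,0,5],[1,0,0,0,0,0,5],[0.5,0,0,0,0,0,5],[0,0,0,0,0,0,5]]])

```text
time_s: 20.2
ee_pos: [0.5401, 0.0205, 0.0337]
eef_rot: [1.735, 1.57, -0.03]
force: [-1.1, 0.5, -2.1]
grip_width: 0.0117
```

Request:
play_rows(deltas=[[[0.5,0,0,0,0,0,5],[0,0,0,0,0,0,5],[0,0,0,0,0,0,20],[0,0,0,0,0,0,50],[0,0,0,0,0,0,50],[-10,0,0,0,0,0,50],[-20,0,0,0,0,0,50],[-30,0,0,0,0,0,50],[-30,0,0,0,0,0,50],[-30,0,0,0,0,0,50]]])

```text
time_s: 21.2
ee_pos: [0.5399, 0.0205, 0.155]
eef_rot: [1.737, 1.57, -0.027]
force: [-0.3, 0.2, 0.4]
grip_width: 0.05
```

Run:
```python
from h import *
goto(.4673,-.2815,.24,-11.1)
t=snap('top','t4');s=snap('side','s4')
crop(t,300,180,420,275,'c4',6)
crop(s,180,215,295,365,'d4',5)
```

```text
t 21.2 pos [0.5399 0.0205 0.155 ] jaw -11.12 toolx [ 6.e-04 -0.e+00 -1.e+00] F [-0.3  0.2  0.4] w 0.05 j1,j6 [-0.03  0.16]
  turn ax(rad)=-0.0003 (deg heading +0.02)
  after turn: dx -85.0 dy -13.1 dz 310.3  before turn: [-85.1 -13.  310.3]
  full rotvec tool [-0.0003 -0.0001 -0.0006]
```

View pics/c4.png

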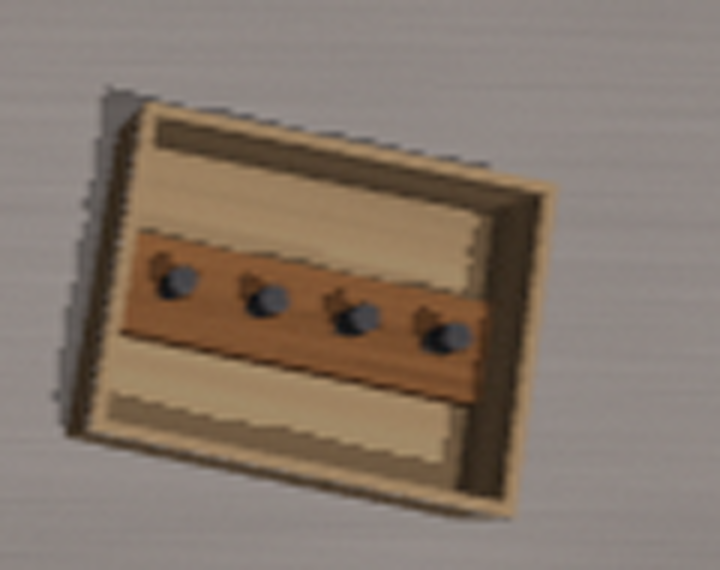

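View pics/d4.png

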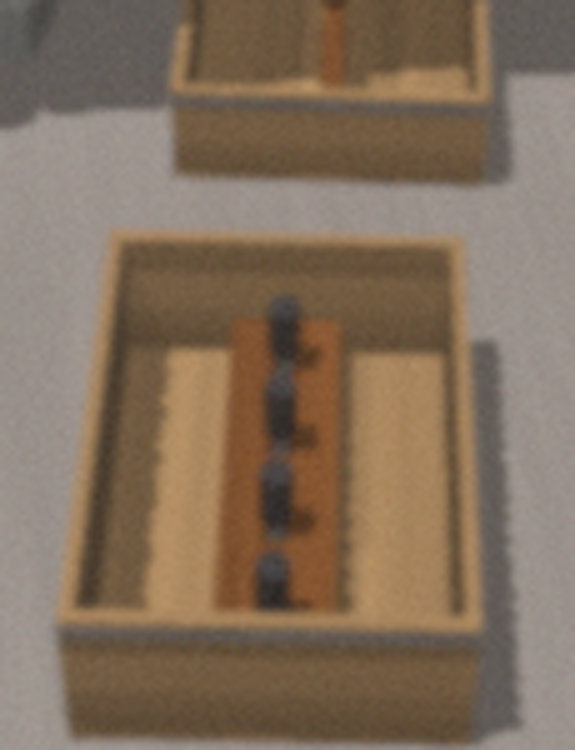

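View pics/t4.png

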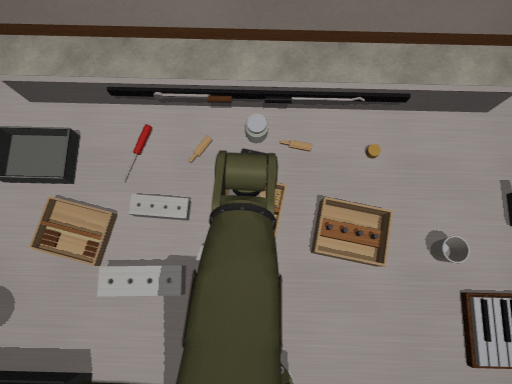

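Run:
```python
from fit import *
t=ld('t4');s=ld('s4')
T=lambda u:(u[0]/6+299.6,u[1]/6+179.6); S=lambda v:(v[0]/5+179.6,v[1]/5+214.6)
m=[(80,100),(80,-100),(-80,-100),(-80,100)]
a=[(148,101),(556,187),(513,513),(86,428)]; b=[(463,240),(478,630),(62,620),(110,233)]
obs=[]
for q,u,v in zip(m,a,b):
    M=(q[0]/1e3,q[1]/1e3,0.08); obs+=[(t,M,T(u)),(s,M,S(v))]
x,r=fit(obs,[.47,-.28,-.23]); print('corner',x.round(4),np.degrees(x[2]).round(2)); print(r.round(2).tolist())
obs2=[]
for y,u,v in zip((66,22,-22,-66),[(182,277),(271,295),(361,315),(452,333)],[(286,301),(282,375),(277,464),(271,558)]):
    M=(0,y/1e3,.07); obs2+=[(t,M,T(u)),(s,M,S(v))]
x,r=fit(obs2,[.47,-.28,-.23]); print('pins',x.round(4),np.degrees(x[2]).round(2)); print(r.round(2).tolist())
x,r=fit(obs2,[.47,-.28,-.23,0]); print('pins z',x.round(4))
x,r=fit(obs+obs2,[.47,-.28,-.23]); print('all',x.round(4),np.degrees(x[2]).round(2))
np.savez('base.npz',x=x)
img=cv2.resize(t['img'][180:275,300:420],None,fx=6,fy=6,interpolation=cv2.INTER_CUBIC)[:,:,::-1].copy()
def P(M,c=(0,255,0)):
    q=Rz(x[2])@np.array(M[:2])/1e3+x[:2]; u=proj(t,[*q,M[2]/1e3])[0]; return (int((u[0]-299.6)*6),int((u[1]-179.6)*6))
cv2.polylines(img,[np.array([P((*q,80)) for q in m])],True,(0,255,0),1)
for y in(66,22,-22,-66):
    cv2.polylines(img,[np.array([P((7*np.cos(k),y+7*np.sin(k),70)) for k in np.linspace(0,6.28,24)])],True,(0,0,255),1)
cv2.imwrite('pics/ov4.png',img)
img=cv2.resize(s['img'][215:365,180:295],None,fx=5,fy=5,interpolation=cv2.INTER_CUBIC)[:,:,::-1].copy()
t=s
def P(M,c=(0,255,0)):
    q=Rz(x[2])@np.array(M[:2])/1e3+x[:2]; u=proj(t,[*q,M[2]/1e3])[0]; return (int((u[0]-179.6)*5),int((u[1]-214.6)*5))
cv2.polylines(img,[np.array([P((*q,80)) for q in m])],True,(0,255,0),1)
for y in(66,22,-22,-66):
    cv2.polylines(img,[np.array([P((7*np.cos(k),y+7*np.sin(k),70)) for k in np.linspace(0,6.28,24)])],True,(0,0,255),1)
cv2.imwrite('pics/ov4s.png',img[:600])
for y in(66,22,-22,-66): print(y,(Rz(x[2])@[0,y/1e3]+x[:2]).round(4))
```

```text
corner [ 0.4655 -0.2819 -0.1821] -10.43
[[-0.75, -0.2], [0.3, -0.43], [-0.09, -0.58], [0.77, 0.5], [-0.27, 0.71], [-1.33, 0.76], [0.15, 0.07], [0.03, -0.57]]
pins [ 0.4662 -0.2793 -0.1889] -10.82
[[-0.91, -0.14], [0.05, 0.2], [-0.62, 0.08], [-0.02, 1.22], [-0.46, -0.02], [0.03, 0.53], [-0.4, 0.22], [0.21, 0.32]]
pins z [ 0.4659 -0.2802 -0.1887  0.0029]
all [ 0.4658 -0.2807 -0.1828] -10.48
66 [ 0.4778 -0.2158]
22 [ 0.4698 -0.2591]
-22 [ 0.4618 -0.3024]
-66 [ 0.4538 -0.3456]
```

View pics/ov4.png

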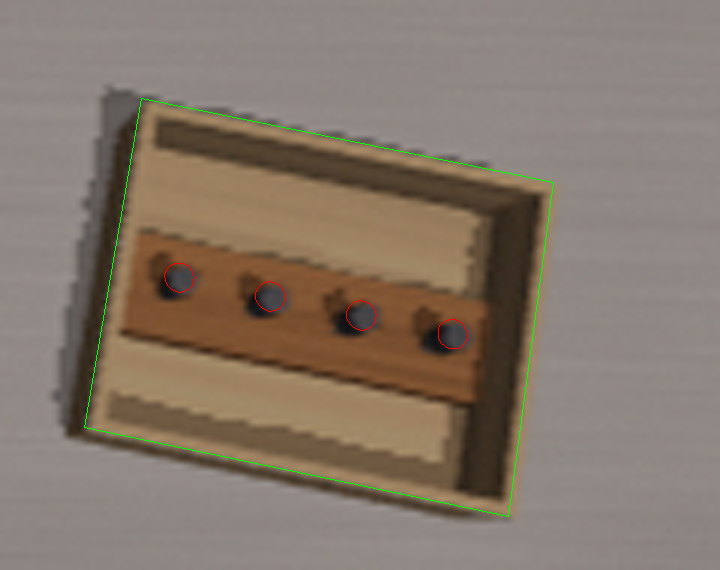

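View pics/ov4s.png

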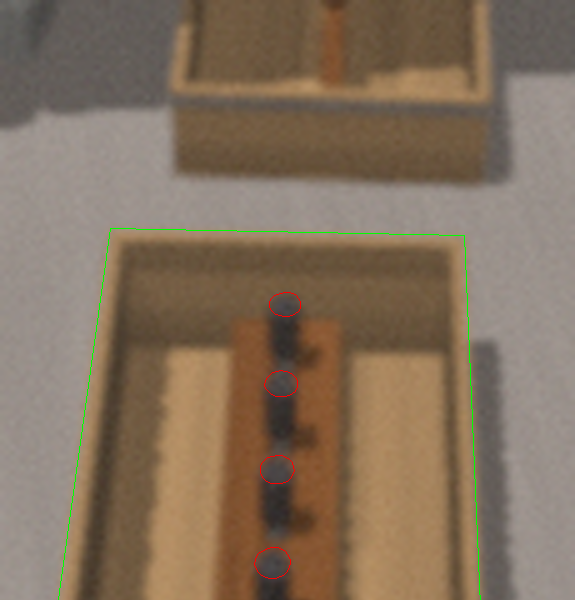

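Run:
```python
from h import *
goto(.4782,-.2151,.15,-10.7)
```

```text
t 21.3 pos [0.5417 0.0205 0.1577] jaw -11.11 toolx [ 7.2e-03 -2.0e-04 -1.0e+00] F [0.3 0.6 0.3] w 0.05 j1,j6 [-0.03  0.16]
  turn ax(rad)=-0.0072 (deg heading +0.41)
  after turn: dx 7.7 dy -18.6 dz 243.2  before turn: [  7.3 -16.9 243.4]
  full rotvec tool [-0.0072 -0.0011 -0.0071]
```

Request:
play_rows(deltas=[[[0,-0.6,8,-0.007,0,0,40],[0,-1.4,20,0,0,0,40],[0,-2.2,30,0,0,0,40],[0,-2.2,30,0,0,0,40],[0,-2.2,30,0,0,0,40],[0,-2.2,30,0,0,0,40],[0,-2.2,30,0,0,0,40],[0,-2.2,30,0,0,0,40],[0,-1.5,20,0,0,0,40],[0,-1,10,0,0,0,40]]])

```text
time_s: 22.3
ee_pos: [0.4771, -0.2116, 0.1519]
eef_rot: [-1.779, 1.569, 2.745]
force: [0.3, 0.8, -0.2]
grip_width: 0.0398
```

Request:
play_rows(deltas=[[[7,-0.4,5,0,0,0,40],[0,0,0,0,0,0,40],[0,0,0,0,0,0,40]]])

```text
time_s: 22.6
ee_pos: [0.4769, -0.2142, 0.1455]
eef_rot: [-1.96, 1.57, 2.566]
force: [0.5, 0.3, 0.1]
grip_width: 0.0397
```

Run:
```python
from h import *
goto(.4782,-.2151,.044,-10.7)
t=snap('top','t5');s=snap('side','s5')
crop(s,180,195,280,325,'d5',5)
```

```text
t 22.6 pos [ 0.4769 -0.2142  0.1455] jaw -10.68 toolx [-8.e-04  5.e-04 -1.e+00] F [0.5 0.3 0.1] w 0.0397 j1,j6 [-0.49 -0.31]
  turn ax(rad)=0.0004 (deg heading -0.02)
  after turn: dx 101.5 dy 1.4 dz 0.6  before turn: [101.5   1.5   0.7]
  full rotvec tool [ 0.0004 -0.0004  0.0009]
```

View pics/d5.png

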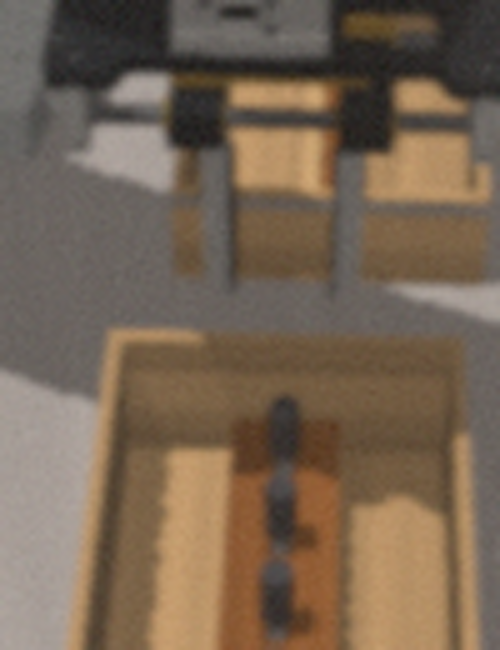

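Request:
play_rows(deltas=[[[15,1.4,0.6,0,0,0,40],[20,0,0,0,0,0,40],[20,0,0,0,0,0,40],[20,0,0,0,0,0,40],[15,0,0,0,0,0,40],[8,0,0,0,0,0,40],[3,0,0,0,0,0,30],[0,0,0,0,0,0,22],[0,0,0,0,0,0,16],[0,0,0,0,0,0,8]]], grip_force=25)

```text
time_s: 23.7
ee_pos: [0.4785, -0.2159, 0.0456]
eef_rot: [1.257, 1.57, -0.5]
force: [-1.5, -0.3, 0.7]
grip_width: 0.0133
```

Request:
play_rows(deltas=[[[0,0,0,0,0,0,8],[0,0,0,0,0,0,8],[0,0,0,0,0,0,8]]])

```text
time_s: 24.0
ee_pos: [0.4785, -0.2159, 0.0454]
eef_rot: [1.255, 1.57, -0.503]
force: [-1.9, -0.5, 5.4]
grip_width: 0.013
```

Run:
```python
from h import *
goto(.4782,-.2151,.044,-10.7)
```

```text
t 24.0 pos [ 0.4785 -0.2159  0.0454] jaw -10.71 toolx [ 8.e-04 -4.e-04 -1.e+00] F [-1.9 -0.5  5.4] w 0.013 j1,j6 [-0.49 -0.31]
  turn ax(rad)=-0.0003 (deg heading +0.01)
  after turn: dx 1.4 dy -0.4 dz -0.8  before turn: [ 1.4 -0.4 -0.8]
  full rotvec tool [-0.0003  0.0003 -0.0008]
```

Request:
play_rows(deltas=[[[-5,0,0,0,0,0,8],[-10,0,0,0,0,0,8],[-20,0,0,0,0,0,8],[-25,0,0,0,0,0,8],[-25,0,0,0,0,0,8],[-20,0,0,0,0,0,8],[-5,0,0,0,0,0,8],[0,0,0,0,0,0,8]]])

```text
time_s: 24.8
ee_pos: [0.4783, -0.2158, 0.1555]
eef_rot: [1.259, 1.57, -0.499]
force: [-0.0, 0.8, 0.1]
grip_width: 0.0131
```

Run:
```python
from h import *
goto(.5244,.2246,.155,-10.7)
```

```text
t 24.8 pos [ 0.4783 -0.2158  0.1555] jaw -10.72 toolx [ 1.e-03 -6.e-04 -1.e+00] F [-0.   0.8  0.1] w 0.0131 j1,j6 [-0.49 -0.31]
  turn ax(rad)=-0.0003 (deg heading +0.02)
  after turn: dx 0.5 dy -36.5 dz -441.3  before turn: [ 3.000e-01 -3.660e+01 -4.413e+02]
  full rotvec tool [-0.0003  0.0004 -0.0011]
```

Request:
play_rows(deltas=[[[0,-0.9,-11,0,0,0,8],[0,-1.8,-22,0,0,0,8],[0,-2.9,-35,0,0,0,8],[0,-2.9,-35,0,0,0,8],[0,-2.9,-35,0,0,0,8],[0,-2.9,-35,0,0,0,8],[0,-2.9,-35,0,0,0,8],[0,-2.9,-35,0,0,0,8],[0,-2.9,-35,0,0,0,8],[0,-2.9,-35,0,0,0,8]]])

```text
time_s: 25.8
ee_pos: [0.5101, 0.0986, 0.1538]
eef_rot: [-1.302, 1.569, -3.06]
force: [0.5, -0.8, -0.5]
grip_width: 0.0134
```

Request:
play_rows(deltas=[[[0,-2.9,-35,0,0,0,8],[0,-2.9,-35,0,0,0,8],[0,-2.2,-28,0,0,0,8],[0,-1.4,-17,0,0,0,8],[10,-1.1,-13.3,0,0,0,8],[20,0,0,0,0,0,8],[15,0,0,0,0,0,8],[0,0,0,0,0,0,8],[0,0,0,0,0,0,8],[0,0,0,0,0,0,8]]])

```text
time_s: 26.8
ee_pos: [0.5248, 0.2245, 0.1106]
eef_rot: [2.096, 1.57, 0.338]
force: [0.2, -0.6, -0.4]
grip_width: 0.0137
```

Run:
```python
from fit import *
goto(.5244,.2246,.085,-10.7)
t=snap('top','t6');s=snap('side','s6')
crop(s,205,125,285,205,'d6',7)
crop(t,110,180,210,240,'c6',7)
```

```text
t 26.8 pos [0.5248 0.2245 0.1106] jaw -10.74 toolx [ 9.e-04  3.e-04 -1.e+00] F [ 0.2 -0.6 -0.4] w 0.0137 j1,j6 [0.34 0.53]
  turn ax(rad)=-0.0007 (deg heading +0.04)
  after turn: dx 25.6 dy -0.5 dz -0.0  before turn: [25.6 -0.5 -0. ]
  full rotvec tool [-0.0007 -0.0005 -0.0008]
```

View pics/d6.png

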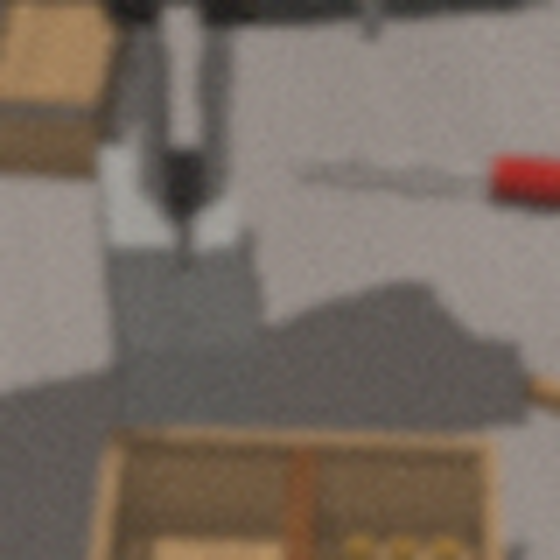

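View pics/c6.png

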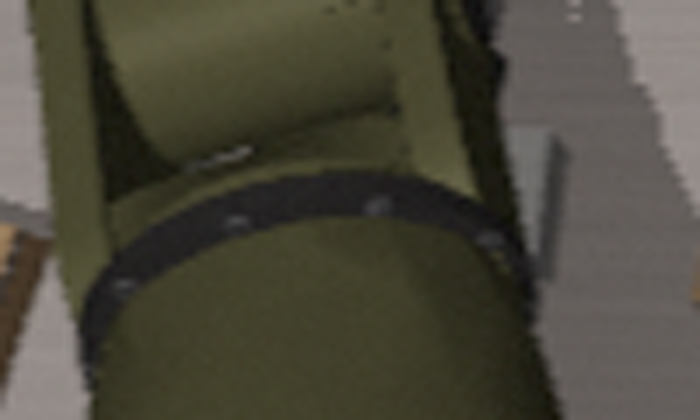

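Run:
```python
from h import *
s=ld('s6');p=np.array(ctrl.get_obs()['ee_pos'])
for n,o in [('foot',[0,0,-.0354]),('headbot',[0,0,-.0054]),('headtop',[0,0,.0246])]:
    u=proj(s,p+np.array(o))[0]; print(n,u,((u-[204.6,124.6])*7).round(0))
print(proj(s,p+[0,.002,-.0354])-proj(s,p+[0,0,-.0354]))
```

```text
foot [230.81758289 162.94034757] [184. 268.]
headbot [230.74756081 154.57449683] [183. 210.]
headtop [230.67547205 145.96173032] [183. 150.]
[[-0.08848896 -0.35871027]]
```

Request:
play_rows(deltas=[[[8,-0.4,0,0,0,0,8],[8,0,0,0,0,0,8],[6,0,0,0,0,0,8],[2,0,0,0,0,0,8],[2,0,0,0,0,0,8],[2,0,0,0,0,0,8],[0,0,0,0,0,0,8]]])

```text
time_s: 27.6
ee_pos: [0.5244, 0.2252, 0.082]
eef_rot: [2.534, 1.569, 0.776]
force: [2.4, 4.5, -1.3]
grip_width: 0.0135
```

Run:
```python
from h import *
goto(.5244,.2246,.0554,-10.7)
```

```text
t 27.6 pos [0.5244 0.2252 0.082 ] jaw -10.71 toolx [ 0.0011  0.001  -1.    ] F [ 2.4  4.5 -1.3] w 0.0135 j1,j6 [0.34 0.53]
  turn ax(rad)=-0.0002 (deg heading +0.01)
  after turn: dx 26.6 dy 0.1 dz 0.6  before turn: [26.6  0.1  0.6]
  full rotvec tool [-0.0002 -0.0012 -0.0009]
```

Request:
play_rows(deltas=[[[1,0.2,-0.7,0,0,0,8],[2,0,0,0,0,0,8],[2,0,0,0,0,0,8],[0,0,0,0,0,0,8]]])

```text
time_s: 28.0
ee_pos: [0.5246, 0.2255, 0.0767]
eef_rot: [2.608, 1.57, 0.85]
force: [2.5, 5.5, 0.1]
grip_width: 0.0132
```

Request:
play_rows(deltas=[[[2,0.3,-0.8,0,0,0,8],[2,0,-0.3,0,0,0,8],[3,0,0,0,0,0,8],[3,0,0,0,0,0,8],[0,0,0,0,0,0,8]]])

```text
time_s: 28.5
ee_pos: [0.5247, 0.2262, 0.0663]
eef_rot: [-1.008, 1.57, -2.766]
force: [2.0, 4.2, -2.2]
grip_width: 0.013
```

Request:
play_rows(deltas=[[[3,0.2,-0.8,0,0,0,8],[3,0,0,0,0,0,8],[3,0,0,0,0,0,8],[0,0,0,0,0,0,8]]])

```text
time_s: 28.9
ee_pos: [0.5249, 0.2268, 0.0573]
eef_rot: [-0.887, 1.57, -2.645]
force: [0.9, -0.5, -0.1]
grip_width: 0.0132
```

Request:
play_rows(deltas=[[[1,0,0,0,0,0,8],[1,0,0,0,0,0,8],[1,0,0,0,0,0,8],[0,0,0,0,0,0,8]]])

```text
time_s: 29.3
ee_pos: [0.5254, 0.2271, 0.0556]
eef_rot: [2.002, 1.57, 0.244]
force: [-2.0, -0.8, 7.0]
grip_width: 0.0132
```

Request:
play_rows(deltas=[[[1,0,0,0,0,0,8],[0,0,0,0,0,0,8],[0,0,0,0,0,0,20],[0,0,0,0,0,0,36],[0,0,0,0,0,0,36],[-15,0,0,0,0,0,36],[-25,0,0,0,0,0,36],[-30,0,0,0,0,0,36],[-15,0,0,0,0,0,36],[0,0,0,0,0,0,36]]])

```text
time_s: 30.3
ee_pos: [0.5263, 0.2275, 0.1421]
eef_rot: [2.101, 1.566, 0.343]
force: [-0.4, 0.5, -0.3]
grip_width: 0.0362
```

Run:
```python
from fit import *
goto(.4702,-.2582,.145,-10.7)
s=snap('side','s7')
crop(s,205,125,285,205,'d7',7)
```

```text
t 30.3 pos [0.5263 0.2275 0.1421] jaw -10.71 toolx [ 0.0044  0.0016 -1.    ] F [-0.4  0.5 -0.3] w 0.0362 j1,j6 [0.34 0.53]
  turn ax(rad)=-0.0002 (deg heading +0.01)
  after turn: dx -2.9 dy 35.1 dz 487.7  before turn: [ -3.9  35.2 487.6]
  full rotvec tool [-0.0002 -0.0023 -0.004 ]
```

View pics/d7.png

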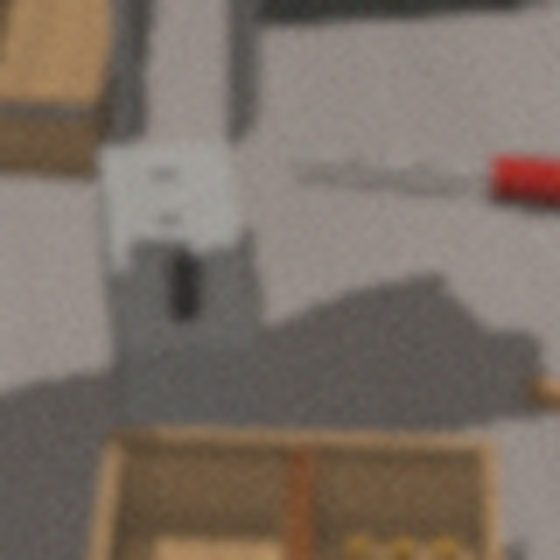

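Request:
play_rows(deltas=[[[0,0.7,10,0,0,0,36],[0,1.4,20,0,0,0,36],[0,2.5,35,0,0,0,36],[0,2.5,35,0,0,0,36],[0,2.5,35,0,0,0,36],[0,2.5,35,0,0,0,36],[0,2.5,35,0,0,0,36],[0,2.5,35,0,0,0,36],[0,2.5,35,0,0,0,36],[0,2.5,35,0,0,0,36]]])

```text
time_s: 31.35
ee_pos: [0.4881, -0.0833, 0.1379]
eef_rot: [-1.578, 1.569, 2.947]
force: [1.3, 0.2, 0.0]
grip_width: 0.0361
```

Request:
play_rows(deltas=[[[0,2.5,35,0,0,0,36],[0,2.5,35,0,0,0,36],[0,2.5,35,0,0,0,36],[0,2.4,34,0,0,0,36],[0,1.7,25,0,0,0,36],[0,1,15,0,0,0,36],[0,0,0,0,0,0,36],[0,0,0,0,0,0,36],[0,0,0,0,0,0,36]]])

```text
time_s: 32.25
ee_pos: [0.4686, -0.2588, 0.1388]
eef_rot: [-2.102, 1.57, 2.425]
force: [0.8, 1.2, -0.8]
grip_width: 0.0362
```

Run:
```python
from fit import *
goto(.470,-.260,.044,-10.7)
t=snap('top','t8');s=snap('side','s8')
crop(t,110,180,210,240,'c8',7)
crop(t,0,120,420,280,'c8b',2)
```

```text
t 32.25 pos [ 0.4686 -0.2588  0.1388] jaw -10.65 toolx [-3.e-04  3.e-04 -1.e+00] F [ 0.8  1.2 -0.8] w 0.0362 j1,j6 [-0.57 -0.39]
  turn ax(rad)=0.0009 (deg heading -0.05)
  after turn: dx 94.8 dy 1.7 dz 1.0  before turn: [94.8  1.7  1. ]
  full rotvec tool [ 0.0009 -0.0002  0.0004]
```

View pics/c8.png

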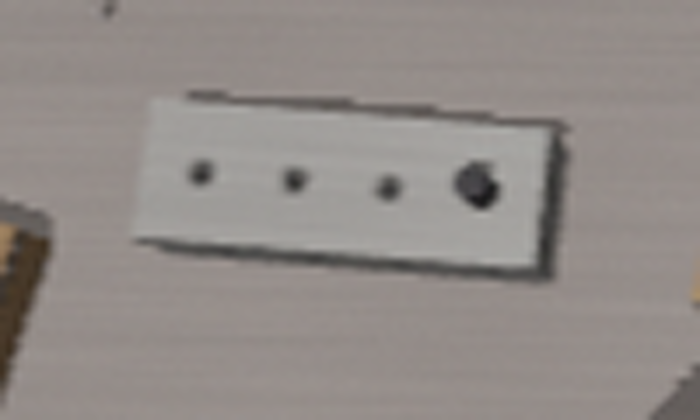

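View pics/s8.png

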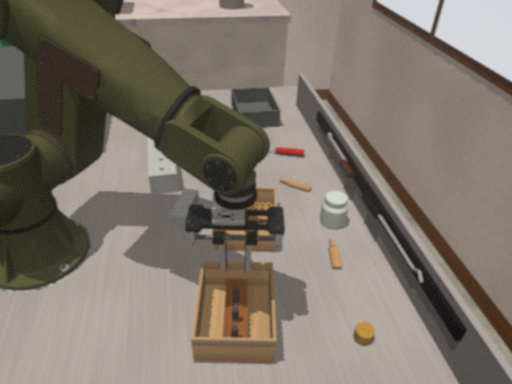

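Request:
play_rows(deltas=[[[15,1.7,1,0,0,0,36],[20,0,0,0,0,0,36],[20,0,0,0,0,0,36],[20,0,0,0,0,0,36],[12,0,0,0,0,0,36],[6,0,0,0,0,0,30],[1,0,0,0,0,0,24],[0,0,0,0,0,0,18],[0,0,0,0,0,0,14],[0,0,0,0,0,0,8]]])

```text
time_s: 33.35
ee_pos: [0.4702, -0.2613, 0.0456]
eef_rot: [1.147, 1.57, -0.611]
force: [-0.2, -0.2, 2.3]
grip_width: 0.0128
```

Request:
play_rows(deltas=[[[0,0,0,0,0,0,8],[0,0,0,0,0,0,8],[0,0,0,0,0,0,8]]])

```text
time_s: 33.65
ee_pos: [0.4702, -0.2613, 0.0454]
eef_rot: [1.17, 1.57, -0.588]
force: [-0.4, 0.7, 6.8]
grip_width: 0.0136
```

Request:
play_rows(deltas=[[[-5,0,0,0,0,0,8],[-10,0,0,0,0,0,8],[-20,0,0,0,0,0,8],[-25,0,0,0,0,0,8],[-25,0,0,0,0,0,8],[-20,0,0,0,0,0,8],[-5,0,0,0,0,0,8],[0,0,0,0,0,0,8]]])

```text
time_s: 34.45
ee_pos: [0.47, -0.2612, 0.1555]
eef_rot: [1.176, 1.57, -0.582]
force: [1.0, -0.3, -0.5]
grip_width: 0.0133
```

Run:
```python
from h import *
goto(.527,.266,.155,-10.7)
```

```text
t 34.45 pos [ 0.47   -0.2612  0.1555] jaw -10.71 toolx [ 9.e-04 -6.e-04 -1.e+00] F [ 1.  -0.3 -0.5] w 0.0133 j1,j6 [-0.58 -0.39]
  turn ax(rad)=-0.0003 (deg heading +0.01)
  after turn: dx 0.5 dy -41.9 dz -528.6  before turn: [ 2.000e-01 -4.200e+01 -5.286e+02]
  full rotvec tool [-0.0003  0.0004 -0.001 ]
```

Request:
play_rows(deltas=[[[0,-0.8,-10,0,0,0,8],[0,-1.6,-20,0,0,0,8],[0,-2.8,-35,0,0,0,8],[0,-2.8,-35,0,0,0,8],[0,-2.8,-35,0,0,0,8],[0,-2.8,-35,0,0,0,8],[0,-2.8,-35,0,0,0,8],[0,-2.8,-35,0,0,0,8],[0,-2.8,-35,0,0,0,8],[0,-2.8,-35,0,0,0,8]]])

```text
time_s: 35.45
ee_pos: [0.5024, 0.0501, 0.1538]
eef_rot: [-1.389, 1.569, 3.137]
force: [0.1, -0.7, 0.2]
grip_width: 0.0136
```

Request:
play_rows(deltas=[[[0,-2.8,-35,0,0,0,8],[0,-2.8,-35,0,0,0,8],[0,-2.8,-35,0,0,0,8],[0,-2.8,-35,0,0,0,8],[0,-2.5,-32,0,0,0,8],[5,-1.5,-20,0,0,0,8],[15,-0.7,-10,0,0,0,8],[20,0,0,0,0,0,8],[15,0,0,0,0,0,8],[0,0,0,0,0,0,8]]])

```text
time_s: 36.45
ee_pos: [0.5237, 0.2486, 0.0969]
eef_rot: [-0.995, 1.566, -2.753]
force: [0.1, 0.1, -0.3]
grip_width: 0.0133
```

Request:
play_rows(deltas=[[[5,0,0,0,0,0,8],[0,0,0,0,0,0,8],[0,0,0,0,0,0,8]]])

```text
time_s: 36.75
ee_pos: [0.5254, 0.2494, 0.0955]
eef_rot: [2.111, 1.57, 0.353]
force: [0.1, -0.1, -0.8]
grip_width: 0.0132
```

Run:
```python
from h import *
goto(.527,.265,.085,-10.7)
```

```text
t 36.75 pos [0.5254 0.2494 0.0955] jaw -10.73 toolx [ 8.e-04  3.e-04 -1.e+00] F [ 0.1 -0.1 -0.8] w 0.0132 j1,j6 [0.38 0.57]
  turn ax(rad)=-0.0006 (deg heading +0.03)
  after turn: dx 10.5 dy -1.3 dz -15.6  before turn: [ 10.5  -1.4 -15.6]
  full rotvec tool [-0.0006 -0.0004 -0.0007]
```

Request:
play_rows(deltas=[[[0,-1,-10,0,0,0,8],[0,-0.3,-5.6,0,0,0,8],[4,0,0,0,0,0,8],[4,0,0,0,0,0,8],[2,0,0,0,0,0,8],[2,0,0,0,0,0,8],[1,0,0,0,0,0,8],[0,0,0,0,0,0,8]]])

```text
time_s: 37.55
ee_pos: [0.5267, 0.265, 0.0818]
eef_rot: [-0.847, 1.571, -2.605]
force: [-0.5, 0.7, -0.2]
grip_width: 0.0133
```

Request:
play_rows(deltas=[[[3,0,0,0,0,0,8],[4,0,0,0,0,0,8],[4,0,0,0,0,0,8],[0,0,0,0,0,0,8]]])

```text
time_s: 37.95
ee_pos: [0.5265, 0.265, 0.0702]
eef_rot: [-0.946, 1.57, -2.703]
force: [1.0, 0.2, -0.9]
grip_width: 0.0136
```

Request:
play_rows(deltas=[[[4,0,0,0,0,0,8],[4,0,0,0,0,0,8],[3,0,0,0,0,0,8],[2,0,0,0,0,0,8],[0,0,0,0,0,0,8]]])

```text
time_s: 38.45
ee_pos: [0.5266, 0.265, 0.0576]
eef_rot: [-1.027, 1.57, -2.785]
force: [0.3, 0.8, -0.0]
grip_width: 0.0135
```

Request:
play_rows(deltas=[[[1,0,0,0,0,0,8],[1,0,0,0,0,0,8],[1,0,0,0,0,0,8],[0,0,0,0,0,0,8]]])

```text
time_s: 38.85
ee_pos: [0.5269, 0.2652, 0.0556]
eef_rot: [2.218, 1.57, 0.46]
force: [-2.2, -1.3, 6.1]
grip_width: 0.0134
```

Home (same height and contact as pin 1). Release and go for the third.

Request:
play_rows(deltas=[[[1,0,0,0,0,0,8],[0,0,0,0,0,0,8],[0,0,0,0,0,0,20],[0,0,0,0,0,0,36],[0,0,0,0,0,0,36],[-15,0,0,0,0,0,36],[-25,0,0,0,0,0,36],[-30,0,0,0,0,0,36],[-15,0,0,0,0,0,36],[0,0,0,0,0,0,36]]])

```text
time_s: 39.85
ee_pos: [0.5276, 0.2655, 0.1415]
eef_rot: [2.162, 1.567, 0.404]
force: [0.0, -0.1, -0.2]
grip_width: 0.0364
```

Run:
```python
from fit import *
goto(.462,-.3045,.14,-10.7)
```

```text
t 39.85 pos [0.5276 0.2655 0.1415] jaw -10.71 toolx [ 0.0038  0.0016 -1.    ] F [ 0.  -0.1 -0.2] w 0.0364 j1,j6 [0.4  0.59]
  turn ax(rad)=-0.0002 (deg heading +0.01)
  after turn: dx 1.5 dy 41.3 dz 572.2  before turn: [3.000e-01 4.150e+01 5.722e+02]
  full rotvec tool [-0.0002 -0.0023 -0.0034]
```

Request:
play_rows(deltas=[[[0,0.7,10,0,0,0,36],[0,1.4,20,0,0,0,36],[0,2.5,35,0,0,0,36],[0,2.5,35,0,0,0,36],[0,2.5,35,0,0,0,36],[0,2.5,35,0,0,0,36],[0,2.5,35,0,0,0,36],[0,2.5,35,0,0,0,36],[0,2.5,35,0,0,0,36],[0,2.5,35,0,0,0,36]]])

```text
time_s: 40.85
ee_pos: [0.4894, -0.0453, 0.1374]
eef_rot: [-1.523, 1.568, 3.002]
force: [0.5, -0.0, 0.8]
grip_width: 0.0361
```

Request:
play_rows(deltas=[[[0,2.5,35,0,0,0,36],[0,2.5,35,0,0,0,36],[0,2.5,35,0,0,0,36],[0,2.5,35,0,0,0,36],[0,2.5,35,0,0,0,36],[0,2.5,35,0,0,0,36],[0,2.2,30,0,0,0,36],[0,1,15,0,0,0,36],[0,0.5,7,0,0,0,36],[0,0,0,0,0,0,36]]])

```text
time_s: 41.85
ee_pos: [0.4602, -0.3044, 0.1383]
eef_rot: [-2.102, 1.57, 2.423]
force: [0.3, -0.6, 0.1]
grip_width: 0.0362
```

Request:
play_rows(deltas=[[[0,0,0,0,0,0,36],[0,0,0,0,0,0,36]]])

```text
time_s: 42.05
ee_pos: [0.4608, -0.3035, 0.139]
eef_rot: [-2.61, 1.571, 1.917]
force: [0.2, 0.2, 0.1]
grip_width: 0.0358
```

Run:
```python
from fit import *
goto(.4621,-.3046,.0454,-10.7)
t=snap('top','t9');s=snap('side','s9')
a=cv2.resize(t['img'][120:280,0:420],None,fx=1.8,fy=1.8); cv2.imwrite('pics/c9.png',a[:,:,::-1])
```

```text
t 42.05 pos [ 0.4608 -0.3035  0.139 ] jaw -10.64 toolx [-0.e+00  1.e-04 -1.e+00] F [0.2 0.2 0.1] w 0.0358 j1,j6 [-0.65 -0.46]
  turn ax(rad)=0.0010 (deg heading -0.06)
  after turn: dx 93.6 dy 1.5 dz 0.8  before turn: [93.6  1.5  0.8]
  full rotvec tool [ 0.001  -0.0001  0.    ]
```

View pics/c9.png

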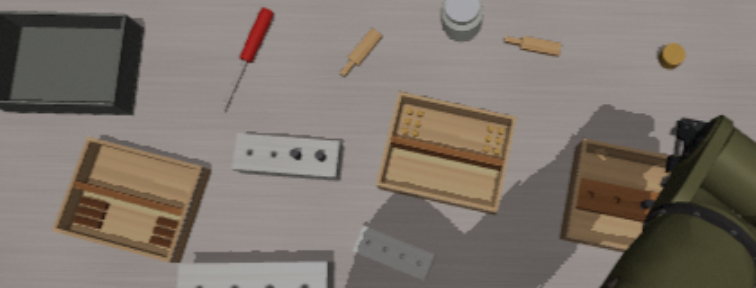

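Request:
play_rows(deltas=[[[15,1.5,0.8,0,0,0,36],[20,0,0,0,0,0,36],[20,0,0,0,0,0,36],[20,0,0,0,0,0,36],[12,0,0,0,0,0,36],[6,0,0,0,0,0,30],[0.6,0,0,0,0,0,24],[0,0,0,0,0,0,18],[0,0,0,0,0,0,14],[0,0,0,0,0,0,8]]])

```text
time_s: 43.15
ee_pos: [0.4621, -0.3058, 0.0461]
eef_rot: [1.086, 1.57, -0.672]
force: [0.5, -1.1, 1.3]
grip_width: 0.0134
```

Request:
play_rows(deltas=[[[0,0,0,0,0,0,8],[0,0,0,0,0,0,8],[0,0,0,0,0,0,8]]])

```text
time_s: 43.45
ee_pos: [0.4621, -0.3058, 0.0459]
eef_rot: [1.121, 1.57, -0.637]
force: [-0.3, 1.0, 5.6]
grip_width: 0.0137
```

Request:
play_rows(deltas=[[[-5,0,0,0,0,0,8],[-10,0,0,0,0,0,8],[-20,0,0,0,0,0,8],[-25,0,0,0,0,0,8],[-25,0,0,0,0,0,8],[-20,0,0,0,0,0,8],[-5,0,0,0,0,0,8],[0,0,0,0,0,0,8]]])

```text
time_s: 44.25
ee_pos: [0.4619, -0.3057, 0.1558]
eef_rot: [1.087, 1.57, -0.67]
force: [0.5, 0.5, -0.4]
grip_width: 0.0138
```

Run:
```python
from h import *
goto(.5288,.305,.155,-10.7)
```

```text
t 44.25 pos [ 0.4619 -0.3057  0.1558] jaw -10.71 toolx [ 8.e-04 -6.e-04 -1.e+00] F [ 0.5  0.5 -0.4] w 0.0138 j1,j6 [-0.65 -0.46]
  turn ax(rad)=-0.0002 (deg heading +0.01)
  after turn: dx 0.8 dy -47.7 dz -612.5  before turn: [ 5.000e-01 -4.780e+01 -6.124e+02]
  full rotvec tool [-0.0002  0.0005 -0.0009]
```

Request:
play_rows(deltas=[[[0,-0.8,-10,0,0,0,8],[0,-1.6,-20,0,0,0,8],[0,-2.7,-35,0,0,0,8],[0,-2.7,-35,0,0,0,8],[0,-2.7,-35,0,0,0,8],[0,-2.7,-35,0,0,0,8],[0,-2.7,-35,0,0,0,8],[0,-2.7,-35,0,0,0,8],[0,-2.7,-35,0,0,0,8],[0,-2.7,-35,0,0,0,8]]])

```text
time_s: 45.25
ee_pos: [0.495, 0.0055, 0.1542]
eef_rot: [-1.474, 1.569, 3.052]
force: [1.2, 0.2, -0.6]
grip_width: 0.0131
```

Request:
play_rows(deltas=[[[0,-2.7,-35,0,0,0,8],[0,-2.7,-35,0,0,0,8],[0,-2.7,-35,0,0,0,8],[0,-2.7,-35,0,0,0,8],[0,-2.7,-35,0,0,0,8],[0,-2.7,-35,0,0,0,8],[0,-2.7,-35,0,0,0,8],[0,-2.3,-30,0,0,0,8],[0,-1.5,-16.3,0,0,0,8],[0,-0.8,-10,0,0,0,8]]])

```text
time_s: 46.25
ee_pos: [0.5281, 0.3049, 0.1543]
eef_rot: [-0.897, 1.569, -2.653]
force: [-0.3, -0.7, -0.3]
grip_width: 0.0136
```

Request:
play_rows(deltas=[[[15,0,0,0,0,0,8],[20,0,0,0,0,0,8],[20,0,0,0,0,0,8],[5,0,0,0,0,0,8],[0,0,0,0,0,0,8],[0,0,0,0,0,0,8]]])

```text
time_s: 46.85
ee_pos: [0.5292, 0.3035, 0.0961]
eef_rot: [2.198, 1.57, 0.44]
force: [-0.2, 0.0, 0.4]
grip_width: 0.0135
```

Run:
```python
from h import *
goto(.5288,.3038,.082,-10.7)
```

```text
t 46.85 pos [0.5292 0.3035 0.0961] jaw -10.75 toolx [ 8.e-04  4.e-04 -1.e+00] F [-0.2  0.   0.4] w 0.0135 j1,j6 [0.46 0.65]
  turn ax(rad)=-0.0008 (deg heading +0.05)
  after turn: dx 14.1 dy -0.4 dz -0.2  before turn: [14.1 -0.4 -0.2]
  full rotvec tool [-0.0008 -0.0005 -0.0007]
```

Request:
play_rows(deltas=[[[5,-0.4,-0.2,0,0,0,8],[4,0,0,0,0,0,8],[3,0,0,0,0,0,8],[2,0,0,0,0,0,8],[0,0,0,0,0,0,8]]])

```text
time_s: 47.35
ee_pos: [0.5283, 0.3041, 0.081]
eef_rot: [-0.939, 1.57, -2.697]
force: [-0.6, -0.5, -0.6]
grip_width: 0.0133
```

Request:
play_rows(deltas=[[[4,0,0,0,0,0,8],[4,0,0,0,0,0,8],[4,0,0,0,0,0,8],[0,0,0,0,0,0,8]]])

```text
time_s: 47.75
ee_pos: [0.5283, 0.3041, 0.0686]
eef_rot: [-0.888, 1.57, -2.646]
force: [0.5, 0.2, -0.8]
grip_width: 0.0135
```

Request:
play_rows(deltas=[[[4,0,0,0,0,0,8],[4,0,0,0,0,0,8],[3,0,0,0,0,0,8],[1,0,0,0,0,0,8],[0,0,0,0,0,0,8]]])

```text
time_s: 48.25
ee_pos: [0.5284, 0.3041, 0.0572]
eef_rot: [-0.836, 1.571, -2.594]
force: [-0.0, 0.5, -0.9]
grip_width: 0.0134
```

Request:
play_rows(deltas=[[[1,0,0,0,0,0,8],[1,0,0,0,0,0,8],[1,0,0,0,0,0,8],[0,0,0,0,0,0,8]]])

```text
time_s: 48.65
ee_pos: [0.5287, 0.3043, 0.0559]
eef_rot: [2.219, 1.57, 0.462]
force: [-6.1, -2.3, 14.1]
grip_width: 0.0134
```

Request:
play_rows(deltas=[[[0,0,0,0,0,0,8],[0,0,0,0,0,0,20],[0,0,0,0,0,0,36],[0,0,0,0,0,0,36],[-15,0,0,0,0,0,36],[-25,0,0,0,0,0,36],[-30,0,0,0,0,0,36],[-15,0,0,0,0,0,36],[0,0,0,0,0,0,36],[0,0,0,0,0,0,36]]])

```text
time_s: 49.65
ee_pos: [0.5282, 0.304, 0.1386]
eef_rot: [-0.881, 1.57, -2.639]
force: [-0.4, -0.3, 0.2]
grip_width: 0.0365
```

Run:
```python
from fit import *
goto(.454,-.3470,.14,-10.7)
```

```text
t 49.65 pos [0.5282 0.304  0.1386] jaw -10.71 toolx [-7.e-04 -4.e-04 -1.e+00] F [-0.4 -0.3  0.2] w 0.0365 j1,j6 [0.46 0.65]
  turn ax(rad)=-0.0002 (deg heading +0.01)
  after turn: dx -1.4 dy 48.0 dz 653.4  before turn: [ -1.1  48.1 653.4]
  full rotvec tool [-0.0002  0.0005  0.0006]
```

Request:
play_rows(deltas=[[[0,0.7,10,0,0,0,36],[0,1.5,20,0,0,0,36],[0,2.55,35,0,0,0,36],[0,2.55,35,0,0,0,36],[0,2.55,35,0,0,0,36],[0,2.55,35,0,0,0,36],[0,2.55,35,0,0,0,36],[0,2.55,35,0,0,0,36],[0,2.55,35,0,0,0,36],[0,2.55,35,0,0,0,36]]])

```text
time_s: 50.65
ee_pos: [0.4918, -0.0064, 0.1383]
eef_rot: [-1.437, 1.569, 3.088]
force: [1.4, -0.1, -0.1]
grip_width: 0.0359
```

Request:
play_rows(deltas=[[[0,2.55,35,0,0,0,36],[0,2.55,35,0,0,0,36],[0,2.55,35,0,0,0,36],[0,2.55,35,0,0,0,36],[0,2.55,35,0,0,0,36],[0,2.55,35,0,0,0,36],[0,2.55,35,0,0,0,36],[0,2.55,35,0,0,0,36],[0,2.2,30,0,0,0,36],[0,1.5,20,0,0,0,36]]])

```text
time_s: 51.65
ee_pos: [0.4538, -0.3352, 0.138]
eef_rot: [-1.99, 1.569, 2.534]
force: [-0.2, 0.1, 0.1]
grip_width: 0.0358
```

Request:
play_rows(deltas=[[[0,1.2,13.4,0,0,0,36],[0,0,0,0,0,0,36],[0,0,0,0,0,0,36],[0,0,0,0,0,0,36]]])

```text
time_s: 52.05
ee_pos: [0.4542, -0.3458, 0.1392]
eef_rot: [-2.336, 1.57, 2.19]
force: [-0.2, -0.0, -0.1]
grip_width: 0.036
```

Run:
```python
from fit import *
goto(.454,-.3470,.0454,-10.7)
```

```text
t 52.05 pos [ 0.4542 -0.3458  0.1392] jaw -10.66 toolx [-2.e-04  3.e-04 -1.e+00] F [-0.2 -0.  -0.1] w 0.036 j1,j6 [-0.71 -0.53]
  turn ax(rad)=0.0007 (deg heading -0.04)
  after turn: dx 93.8 dy 0.0 dz 1.2  before turn: [93.8  0.1  1.2]
  full rotvec tool [ 0.0007 -0.0003  0.0003]
```

Request:
play_rows(deltas=[[[15,0,0,0,0,0,36],[20,0,0,0,0,0,36],[20,0,0,0,0,0,36],[20,0,0,0,0,0,36],[12,0,0,0,0,0,36],[6,0,0,0,0,0,30],[0.6,0,0,0,0,0,24],[0,0,0,0,0,0,18],[0,0,0,0,0,0,14],[0,0,0,0,0,0,8]]])

```text
time_s: 53.05
ee_pos: [0.4544, -0.347, 0.0465]
eef_rot: [1.05, 1.569, -0.708]
force: [-0.6, -0.1, 2.0]
grip_width: 0.0133
```

Request:
play_rows(deltas=[[[0,0,0,0,0,0,8],[0,0,0,0,0,0,8],[0,0,0,0,0,0,8]]])

```text
time_s: 53.35
ee_pos: [0.4543, -0.347, 0.0463]
eef_rot: [1.07, 1.57, -0.688]
force: [-0.2, -0.4, 6.0]
grip_width: 0.0134
```

Request:
play_rows(deltas=[[[-5,0,0,0,0,0,8],[-10,0,0,0,0,0,8],[-20,0,0,0,0,0,8],[-25,0,0,0,0,0,8],[-25,0,0,0,0,0,8],[-20,0,0,0,0,0,8],[-5,0,0,0,0,0,8],[0,0,0,0,0,0,8]]])

```text
time_s: 54.15
ee_pos: [0.4541, -0.3468, 0.1563]
eef_rot: [1.032, 1.57, -0.726]
force: [0.2, -0.1, -1.5]
grip_width: 0.0131
```

Run:
```python
from h import *
goto(.5305,.345,.155,-10.7)
```

```text
t 54.15 pos [ 0.4541 -0.3468  0.1563] jaw -10.72 toolx [ 8.e-04 -7.e-04 -1.e+00] F [ 0.2 -0.1 -1.5] w 0.0131 j1,j6 [-0.72 -0.53]
  turn ax(rad)=-0.0003 (deg heading +0.02)
  after turn: dx 1.3 dy -53.4 dz -694.0  before turn: [   0.9  -53.6 -694. ]
  full rotvec tool [-0.0003  0.0005 -0.0009]
```

Request:
play_rows(deltas=[[[0,-0.8,-10,0,0,0,8],[0,-1.5,-20,0,0,0,8],[0,-2.7,-35,0,0,0,8],[0,-2.7,-35,0,0,0,8],[0,-2.7,-35,0,0,0,8],[0,-2.7,-35,0,0,0,8],[0,-2.7,-35,0,0,0,8],[0,-2.7,-35,0,0,0,8],[0,-2.7,-35,0,0,0,8],[0,-2.7,-35,0,0,0,8]]])

```text
time_s: 55.15
ee_pos: [0.4874, -0.0357, 0.1546]
eef_rot: [-1.572, 1.569, 2.953]
force: [0.2, -0.7, -1.2]
grip_width: 0.0131
```

Request:
play_rows(deltas=[[[0,-2.7,-35,0,0,0,8],[0,-2.7,-35,0,0,0,8],[0,-2.7,-35,0,0,0,8],[0,-2.7,-35,0,0,0,8],[0,-2.7,-35,0,0,0,8],[0,-2.7,-35,0,0,0,8],[0,-2.7,-35,0,0,0,8],[0,-2.7,-35,0,0,0,8],[0,-2.7,-35,0,0,0,8],[0,-2.7,-35,0,0,0,8]]])

```text
time_s: 56.15
ee_pos: [0.5257, 0.3129, 0.1543]
eef_rot: [-0.905, 1.569, -2.663]
force: [1.7, 0.5, -0.2]
grip_width: 0.0134
```

Request:
play_rows(deltas=[[[0,-1.5,-20,0,0,0,8],[0,-1.2,-15,0,0,0,8],[15,0,0,0,0,0,8],[20,0,0,0,0,0,8],[20,0,0,0,0,0,8],[5,0,0,0,0,0,8],[0,0,0,0,0,0,8],[0,0,0,0,0,0,8]]])

```text
time_s: 56.95
ee_pos: [0.5307, 0.3459, 0.0962]
eef_rot: [2.239, 1.57, 0.481]
force: [0.5, 0.0, 0.1]
grip_width: 0.0134
```

Run:
```python
from h import *
goto(.5305,.346,.082,-10.7)
```

```text
t 56.95 pos [0.5307 0.3459 0.0962] jaw -10.73 toolx [ 5.e-04  2.e-04 -1.e+00] F [0.5 0.  0.1] w 0.0134 j1,j6 [0.52 0.71]
  turn ax(rad)=-0.0006 (deg heading +0.03)
  after turn: dx 14.2 dy -0.2 dz -0.0  before turn: [14.2 -0.2 -0. ]
  full rotvec tool [-0.0006 -0.0003 -0.0004]
```

Request:
play_rows(deltas=[[[5,-0.2,0,0,0,0,8],[4,0,0,0,0,0,8],[3,0,0,0,0,0,8],[2,0,0,0,0,0,8],[0,0,0,0,0,0,8]]])

```text
time_s: 57.45
ee_pos: [0.5306, 0.3461, 0.0816]
eef_rot: [1.807, 1.57, 0.049]
force: [2.1, 1.0, -1.5]
grip_width: 0.0133
```

Request:
play_rows(deltas=[[[4,0.2,-0.1,0,0,0,8],[4,0,0,0,0,0,8],[4,0,0,0,0,0,8],[0,0,0,0,0,0,8]]])

```text
time_s: 57.85
ee_pos: [0.5306, 0.346, 0.0691]
eef_rot: [-0.198, 1.57, -1.956]
force: [4.0, 0.0, -2.3]
grip_width: 0.0133
```

Request:
play_rows(deltas=[[[4,0,0,0,0,0,8],[4,0,0,0,0,0,8],[3,0,0,0,0,0,8],[1,0,0,0,0,0,8],[0,0,0,0,0,0,8]]])

```text
time_s: 58.35
ee_pos: [0.5306, 0.3461, 0.0575]
eef_rot: [0.005, 1.571, -1.753]
force: [4.8, 0.0, -1.8]
grip_width: 0.0128
```

Request:
play_rows(deltas=[[[1,0,0,0,0,0,8],[1,0,0,0,0,0,8],[1,0,0,0,0,0,8],[0,0,0,0,0,0,8]]])

```text
time_s: 58.75
ee_pos: [0.5309, 0.3464, 0.0564]
eef_rot: [2.263, 1.57, 0.506]
force: [-2.5, -3.3, 13.6]
grip_width: 0.0133
```

Request:
play_rows(deltas=[[[0,0,0,0,0,0,8],[0,0,0,0,0,0,20],[0,0,0,0,0,0,36],[0,0,0,0,0,0,36],[-15,0,0,0,0,0,36],[-25,0,0,0,0,0,36],[-30,0,0,0,0,0,36],[-30,0,0,0,0,0,50],[-10,0,0,0,0,0,50],[0,0,0,0,0,0,50]]])

```text
time_s: 59.75
ee_pos: [0.531, 0.3465, 0.1665]
eef_rot: [2.296, 1.568, 0.538]
force: [-0.3, -0.3, 0.1]
grip_width: 0.0498
```

Run:
```python
from fit import *
goto(.54,.02,.165,-11.1)
t=snap('top','t10');s=snap('side','s10')
a=cv2.resize(t['img'][120:280,0:420],None,fx=1.8,fy=1.8); cv2.imwrite('pics/c10.png',a[:,:,::-1])
crop(s,170,115,320,275,'d10',4)
```

```text
t 59.75 pos [0.531  0.3465 0.1665] jaw -10.71 toolx [ 0.0023  0.0014 -1.    ] F [-0.3 -0.3  0.1] w 0.0498 j1,j6 [0.52 0.71]
  turn ax(rad)=0.0068 (deg heading -0.39)
  after turn: dx 1.5 dy 71.7 dz 318.6  before turn: [  1.   69.5 319.1]
  full rotvec tool [ 0.0068 -0.0018 -0.002 ]
```

View pics/d10.png

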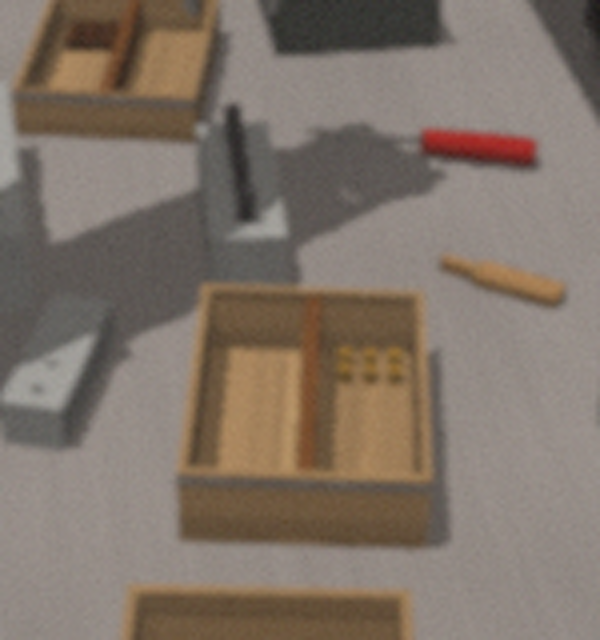

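View pics/t10.png

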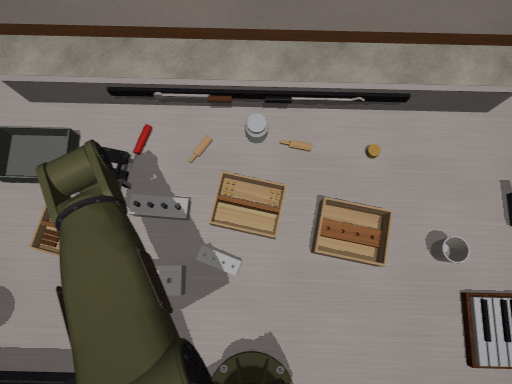

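Run:
```python
from h import *
t=ld('t10');s=ld('s10')
crop(t,200,160,300,250,'m10',8)
crop(s,205,180,290,260,'n10',9)
crop(t,305,185,405,275,'b10',8)
crop(s,190,255,285,360,'e10',6)
```

```text
(no output)
```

View pics/m10.png

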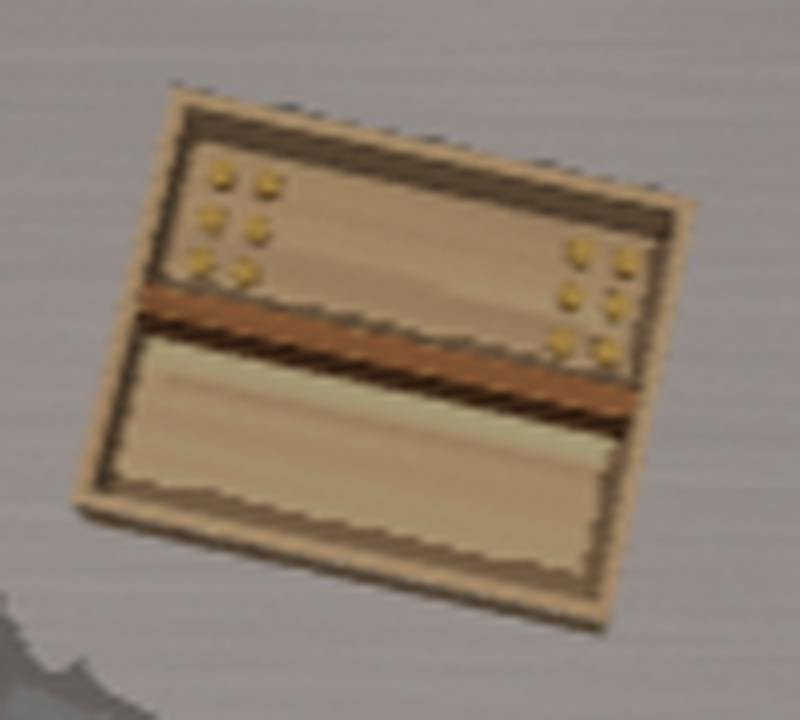

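View pics/n10.png

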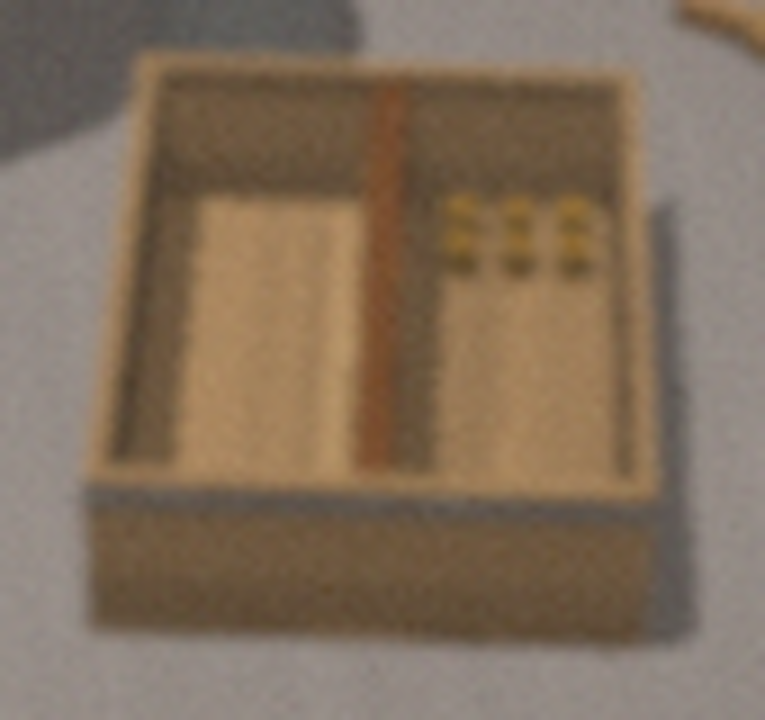

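View pics/b10.png

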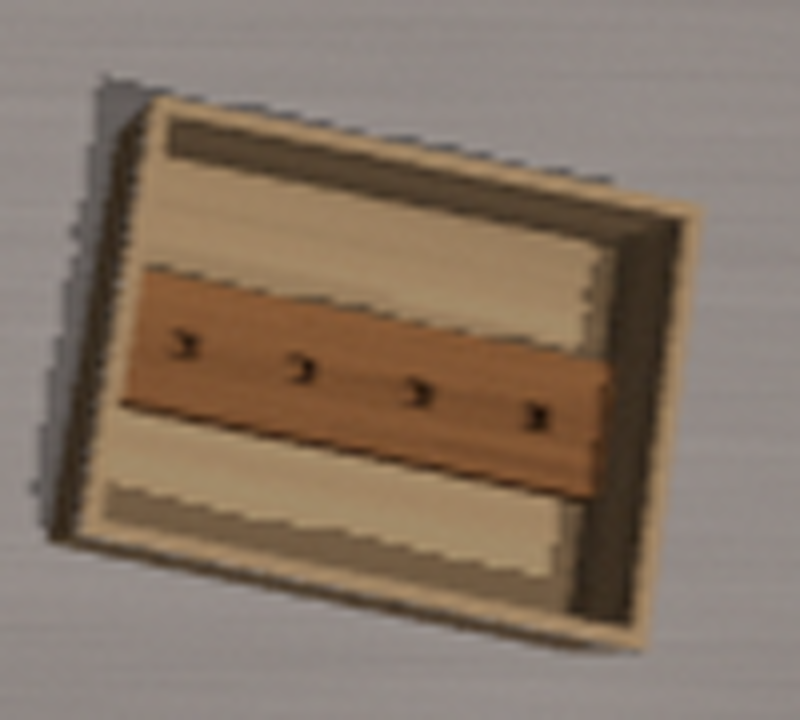

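View pics/e10.png

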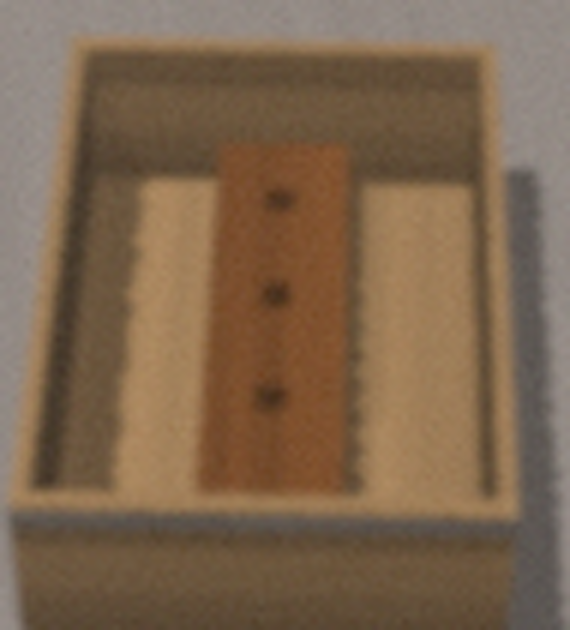

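Run:
```python
from fit import *
t=ld('t10');s=ld('s10')
m=[(80,100),(80,-100),(-80,-100),(-80,100)]
def run(name,h,T,S,a,b,extra,x0):
    obs=[]
    for q,u,v in zip(m,a,b):
        M=(q[0]/1e3,q[1]/1e3,h); obs+=[(t,M,T(u)),(s,M,S(v))]
    for M,u,v in extra:
        M=np.array(M)/1e3
        if u: obs.append((t,M,T(u)))
        if v: obs.append((s,M,S(v)))
    x,r=fit(obs,x0); print(name,x.round(4),np.degrees(x[2]).round(2)); print(r.round(2).tolist())
    x4,_=fit(obs,[*x,0]); print('  zfree',x4.round(4)); return x
f=lambda ox,oy,k:(lambda u:(u[0]/k+ox-.5+.5/k,u[1]/k+oy-.5+.5/k))
x=run('mid',.06,f(200,160,8),f(205,180,9),[(178,90),(694,203),(607,622),(77,505)],[(643,72),(657,495),(88,485),(140,55)],
 [((0,94,58),(142,300),(392,82)),((0,-94,58),(635,400),(373,468))],[.54,.02,-.19])
np.savez('mid.npz',x=x)
x=run('base',.08,f(305,185,8),f(190,255,6),[(156,98),(704,210),(646,648),(80,535)],[(494,46),(519,520),(14,510),(73,42)],
 [((0,66,30),(185,345),(280,198)),((0,22,30),(301,370),(275,293)),((0,-22,30),(419,394),(270,397)),((0,-66,30),(537,417),None)],[.466,-.28,-.19])
np.savez('base2.npz',x=x)
goto(.54,.02,.165,-11.1)
```

```text
mid [ 0.5405  0.0204 -0.1923] -11.02
[[-0.68, -0.48], [-0.45, -0.19], [0.36, -0.64], [0.26, 0.66], [0.37, -0.16], [-0.53, -0.1], [-0.82, -0.32], [-0.08, 0.08], [-0.42, -0.54], [-0.39, -0.31], [0.33, 0.44], [-0.14, 1.67]]
  zfree [ 5.404e-01  2.030e-02 -1.922e-01  3.000e-04]
base [ 0.4651 -0.2827 -0.1768] -10.13
[[-0.45, -0.3], [0.25, 0.05], [-0.23, -0.7], [0.05, 0.05], [-0.02, 0.24], [-1.17, 0.37], [-0.09, -0.08], [-0.51, -0.55], [-0.28, 0.09], [-0.0, 0.51], [-0.18, -0.1], [0.2, 0.63], [-0.28, -0.15], [0.34, 0.53], [-0.34, -0.07]]
  zfree [ 0.465  -0.2829 -0.1771  0.001 ]
t 59.85 pos [0.5302 0.346  0.1635] jaw -10.71 toolx [-1.4e-03 -8.0e-04 -1.0e+00] F [-0.6  0.2 -1. ] w 0.0499 j1,j6 [0.52 0.71]
  turn ax(rad)=0.0068 (deg heading -0.39)
  after turn: dx -1.5 dy 72.4 dz 318.0  before turn: [ -1.2  70.2 318.5]
  full rotvec tool [0.0068 0.001  0.0012]
```

Request:
play_rows(deltas=[[[0,2.3,10,0.0068,0,0,50],[0,4.6,20,0,0,0,50],[0,8,35,0,0,0,50],[0,8,35,0,0,0,50],[0,8,35,0,0,0,50],[0,8,35,0,0,0,50],[0,8,35,0,0,0,50],[0,8,35,0,0,0,50],[0,8,35,0,0,0,50],[0,5.7,25,0,0,0,50]]])

```text
time_s: 60.85
ee_pos: [0.5394, 0.036, 0.1636]
eef_rot: [-1.254, 1.569, -3.02]
force: [0.6, 0.5, 0.2]
grip_width: 0.0494
```

Request:
play_rows(deltas=[[[0,2.7,12,0,0,0,50],[20,1.1,6,0,0,0,50],[20,0,0,0,0,0,50],[20,0,0,0,0,0,50],[0,0,0,0,0,0,50],[0,0,0,0,0,0,50],[0,0,0,0,0,0,50]]])

```text
time_s: 61.55
ee_pos: [0.5409, 0.0204, 0.1057]
eef_rot: [1.729, 1.57, -0.035]
force: [-1.1, 0.0, 1.1]
grip_width: 0.0498
```

Run:
```python
from fit import *
goto(.5402,.0205,.0337,-11.1)
t=snap('top','t11');s=snap('side','s11')
crop(t,0,170,130,290,'l11',6)
```

```text
t 61.55 pos [0.5409 0.0204 0.1057] jaw -11.09 toolx [ 0.0012 -0.     -1.    ] F [-1.1  0.   1.1] w 0.0498 j1,j6 [-0.03  0.16]
  turn ax(rad)=0.0002 (deg heading -0.01)
  after turn: dx 72.0 dy -0.7 dz 0.0  before turn: [72.  -0.8  0. ]
  full rotvec tool [ 0.0002 -0.0002 -0.0012]
```

View pics/s11.png

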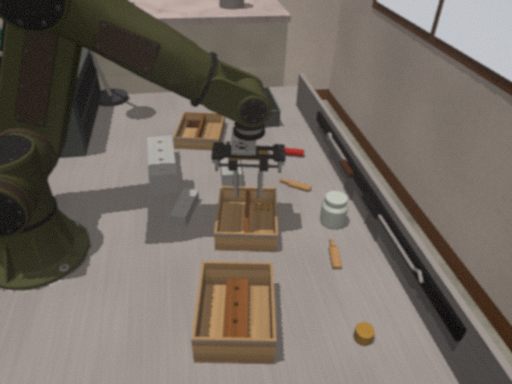

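View pics/l11.png

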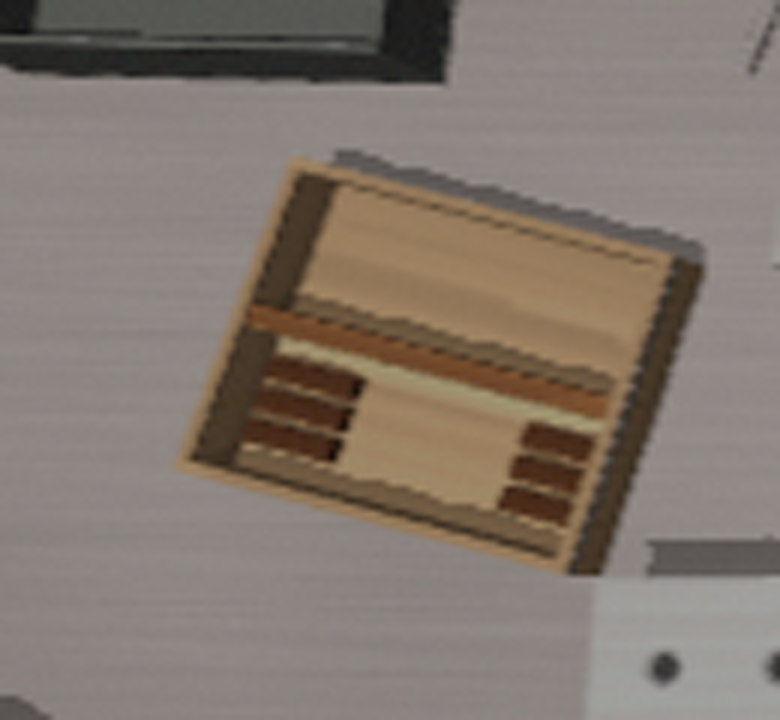

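Request:
play_rows(deltas=[[[15,-0.7,0,0,0,0,50],[20,0,0,0,0,0,50],[20,0,0,0,0,0,40],[12,0,0,0,0,0,30],[4,0,0,0,0,0,20],[0,0,0,0,0,0,16],[0,0,0,0,0,0,14],[0,0,0,0,0,0,8],[0,0,0,0,0,0,5],[0,0,0,0,0,0,5]]], grip_force=40)

```text
time_s: 62.65
ee_pos: [0.5403, 0.0203, 0.0346]
eef_rot: [1.76, 1.569, -0.005]
force: [-0.9, 0.5, 7.1]
grip_width: 0.0118
```

Request:
play_rows(deltas=[[[0,0,0,0,0,0,5],[0,0,0,0,0,0,5],[-3,0,0,0,0,0,5],[-8,0,0,0,0,0,5],[-18,0,0,0,0,0,5],[-25,0,0,0,0,0,5],[-30,0,0,0,0,0,5],[-30,0,0,0,0,0,5],[-30,0,0,0,0,0,5],[-20,0,0,0,0,0,5]]])

```text
time_s: 63.65
ee_pos: [0.5399, 0.0203, 0.2003]
eef_rot: [1.719, 1.569, -0.046]
force: [1.5, -0.3, -4.0]
grip_width: 0.0117
```

Run:
```python
from fit import *
goto(.4656,-.2826,.15,-10.4)
```

```text
t 63.65 pos [0.5399 0.0203 0.2003] jaw -11.1 toolx [ 2.e-03 -1.e-04 -1.e+00] F [ 1.5 -0.3 -4. ] w 0.0117 j1,j6 [-0.03  0.16]
  turn ax(rad)=-0.0122 (deg heading +0.70)
  after turn: dx 50.3 dy -18.4 dz 311.4  before turn: [ 50.2 -14.7 311.6]
  full rotvec tool [-0.0122 -0.0003 -0.0019]
```

Request:
play_rows(deltas=[[[0,-0.5,8,-0.0122,0,0,5],[0,-1.1,18,0,0,0,5],[0,-1.65,28,0,0,0,5],[0,-1.65,28,0,0,0,5],[0,-1.65,28,0,0,0,5],[0,-1.65,28,0,0,0,5],[0,-1.65,28,0,0,0,5],[0,-1.65,28,0,0,0,5],[0,-1.65,28,0,0,0,5],[0,-1.65,28,0,0,0,5]]])

```text
time_s: 64.65
ee_pos: [0.4787, -0.2241, 0.1963]
eef_rot: [-1.856, 1.569, 2.675]
force: [0.5, -0.7, -3.8]
grip_width: 0.0118
```

Request:
play_rows(deltas=[[[0,-1.65,28,0,0,0,5],[0,-1.2,20,0,0,0,5],[0,-0.5,9,0,0,0,5],[10,-0.2,4.4,0,0,0,5],[20,0,0,0,0,0,5],[20,0,0,0,0,0,5],[15,0,0,0,0,0,5],[10,0,0,0,0,0,5],[0,0,0,0,0,0,5],[0,0,0,0,0,0,5]]])

```text
time_s: 65.65
ee_pos: [0.4656, -0.2824, 0.123]
eef_rot: [1.341, 1.571, -0.411]
force: [-0.2, -0.2, -3.1]
grip_width: 0.0117
```

Run:
```python
from fit import *
goto(.4656,-.2826,.1142,-10.4)
```

```text
t 65.65 pos [ 0.4656 -0.2824  0.123 ] jaw -10.38 toolx [ 2.e-04 -1.e-04 -1.e+00] F [-0.2 -0.2 -3.1] w 0.0117 j1,j6 [-0.61 -0.43]
  turn ax(rad)=0.0004 (deg heading -0.02)
  after turn: dx 8.8 dy 0.0 dz 0.2  before turn: [8.8 0.  0.2]
  full rotvec tool [ 0.0004  0.     -0.0002]
```

Request:
play_rows(deltas=[[[4,0,0.2,0,0,0,5],[2.5,0,0,0,0,0,5],[0,0,0,0,0,0,5],[0,0,0,0,0,0,5]]])

```text
time_s: 66.05
ee_pos: [0.4654, -0.2828, 0.1164]
eef_rot: [1.054, 1.571, -0.698]
force: [-0.3, -0.4, -4.3]
grip_width: 0.0117
```

Run:
```python
from fit import *
goto(.4656,-.2826,.1146,-10.4)
t=snap('top','t12');s=snap('side','s12')
crop(s,185,225,295,365,'d12',5)
crop(t,300,180,420,275,'c12',6)
```

```text
t 66.05 pos [ 0.4654 -0.2828  0.1164] jaw -10.41 toolx [ 1.e-04 -1.e-04 -1.e+00] F [-0.3 -0.4 -4.3] w 0.0117 j1,j6 [-0.61 -0.43]
  turn ax(rad)=-0.0001 (deg heading +0.01)
  after turn: dx 1.8 dy 0.1 dz -0.3  before turn: [ 1.8  0.1 -0.3]
  full rotvec tool [-0.0001  0.0001 -0.0002]
```

View pics/d12.png

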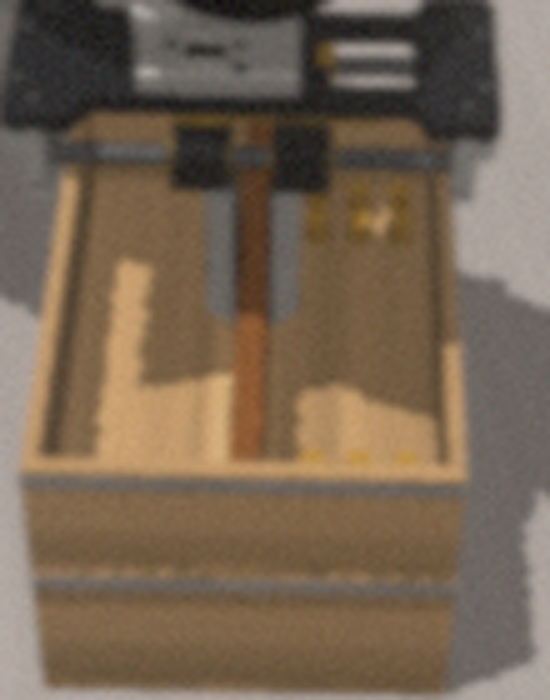

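View pics/c12.png

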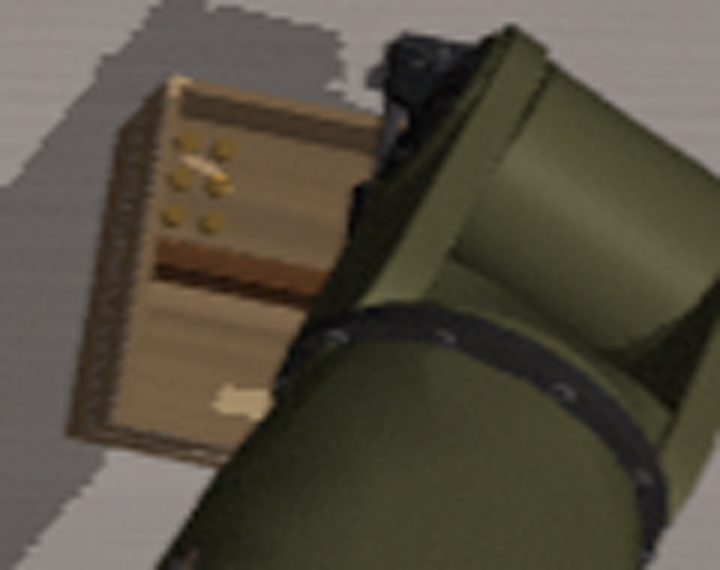

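Request:
play_rows(deltas=[[[1,0,0,0,0,0,5],[0.7,0,-0.2,0,0,0,5],[0.5,0,0,0,0,0,5],[0,0,0,0,0,0,5],[0,0,0,0,0,0,5]]])

```text
time_s: 66.65
ee_pos: [0.4654, -0.2827, 0.1146]
eef_rot: [0.831, 1.57, -0.921]
force: [-3.7, 1.6, 4.5]
grip_width: 0.0119
```

Request:
play_rows(deltas=[[[0,0,0,0,0,0,18],[0,0,0,0,0,0,50],[0,0,0,0,0,0,50],[-10,0,0,0,0,0,50],[-20,0,0,0,0,0,50],[-30,0,0,0,0,0,50],[-30,0,0,0,0,0,50],[-30,0,0,0,0,0,50],[-10,0,0,0,0,0,50],[0,0,0,0,0,0,50]]])

```text
time_s: 67.65
ee_pos: [0.4657, -0.2828, 0.2453]
eef_rot: [1.131, 1.568, -0.621]
force: [-0.4, -0.1, 0.3]
grip_width: 0.0499
```

Run:
```python
from fit import *
goto(.4515,.5385,.24,-13.1)
t=ld('t12')
s=snap('side','s13'); t=snap('top','t13')
crop(s,0+165,100,240,160,'n13',9)
crop(t,20,185,130,285,'l13',7)
```

```text
t 67.65 pos [ 0.4657 -0.2828  0.2453] jaw -10.4 toolx [ 0.002  -0.0015 -1.    ] F [-0.4 -0.1  0.3] w 0.0499 j1,j6 [-0.61 -0.43]
  turn ax(rad)=0.0471 (deg heading -2.70)
  after turn: dx 5.3 dy -200.0 dz -796.7  before turn: [   4.1 -162.3 -805.3]
  full rotvec tool [ 0.0471  0.001  -0.0023]
```

View pics/n13.png

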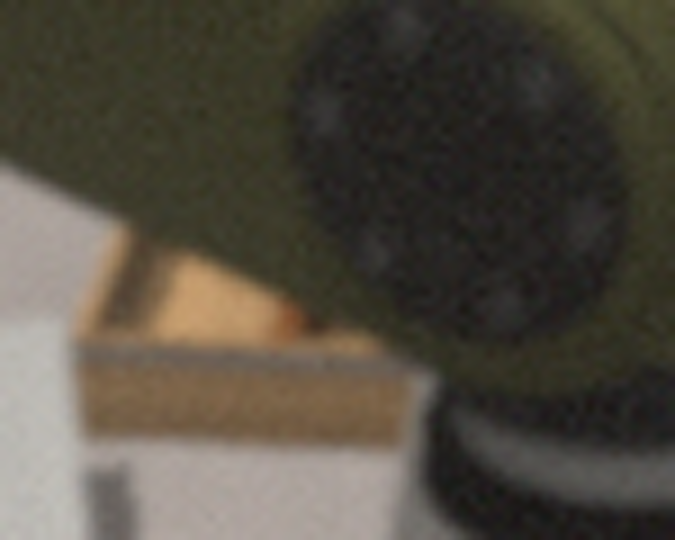

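View pics/l13.png

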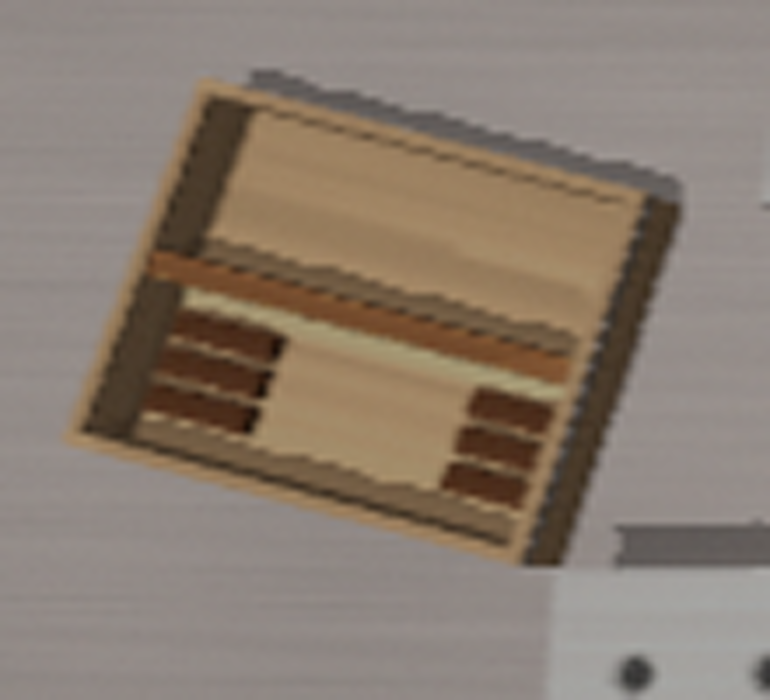

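Run:
```python
from h import *
crop(ld('s11'),165,100,240,160,'n11',9)
```

```text
(no output)
```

View pics/n11.png

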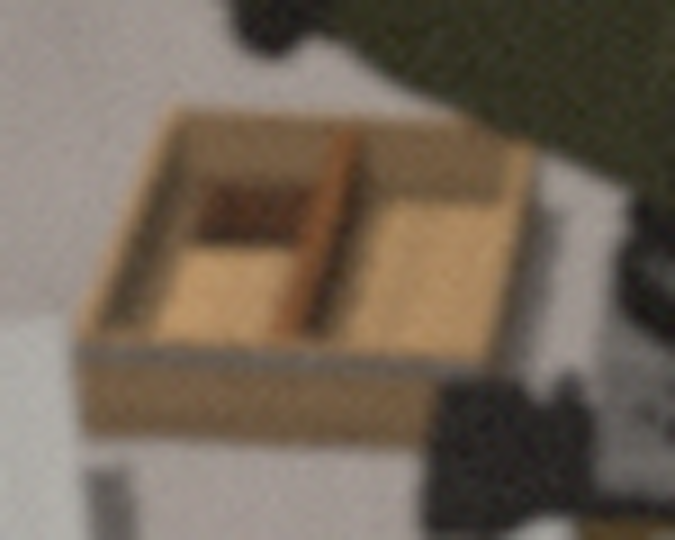

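Run:
```python
from fit import *
t=ld('t13');s=ld('s11')
f=lambda ox,oy,k:(lambda u:(u[0]/k+ox-.5+.5/k,u[1]/k+oy-.5+.5/k))
T=f(20,185,7);S=f(165,100,9)
m=[(80,100),(80,-100),(-80,-100),(-80,100)]
obs=[]
for q,u in zip(m,[(203,80),(648,193),(518,565),(68,440)]): obs.append((t,(q[0]/1e3,q[1]/1e3,.045),T(u)))
for q,u in zip([m[2],m[3]],[(78,350),(175,105)]): obs.append((s,(q[0]/1e3,q[1]/1e3,.045),S(u)))
for M,u,v in [((0,94,43),(155,263),(347,130)),((0,-94,43),(570,368),(284,335))]:
    M=np.array(M)/1e3; obs+=[(t,M,T(u)),(s,M,S(v))]
x,r=fit(obs,[.45,.54,-.23]); print(x.round(4),np.degrees(x[2]).round(2));print(r.round(2).tolist())
x4,_=fit(obs,[*x,0]); print(x4.round(4))
# mid divider check in stack? t13 stack view
crop(t,300,180,420,275,'c13',6); crop(ld('s13'),180,215,295,365,'d13',5)
goto(x[0],x[1],.24,np.degrees(x[2]))
```

```text
[ 0.4526  0.5372 -0.2262] -12.96
[[0.01, -0.78], [0.09, -0.54], [0.63, -0.28], [-0.48, 0.23], [-0.87, -1.17], [-1.1, -0.02], [-0.57, -0.51], [0.3, -0.69], [0.67, 0.31], [-0.47, 1.19]]
[ 0.4528  0.5392 -0.2271 -0.0034]
t 67.75 pos [ 0.4651 -0.2824  0.2428] jaw -10.41 toolx [-1.2e-03  9.0e-04 -1.0e+00] F [-0.   0.4  0.1] w 0.0499 j1,j6 [-0.61 -0.43]
  turn ax(rad)=0.0446 (deg heading -2.56)
  after turn: dx 2.8 dy -196.0 dz -795.9  before turn: [   3.6 -160.3 -803.9]
  full rotvec tool [ 0.0446 -0.0006  0.0014]
```

View pics/d13.png

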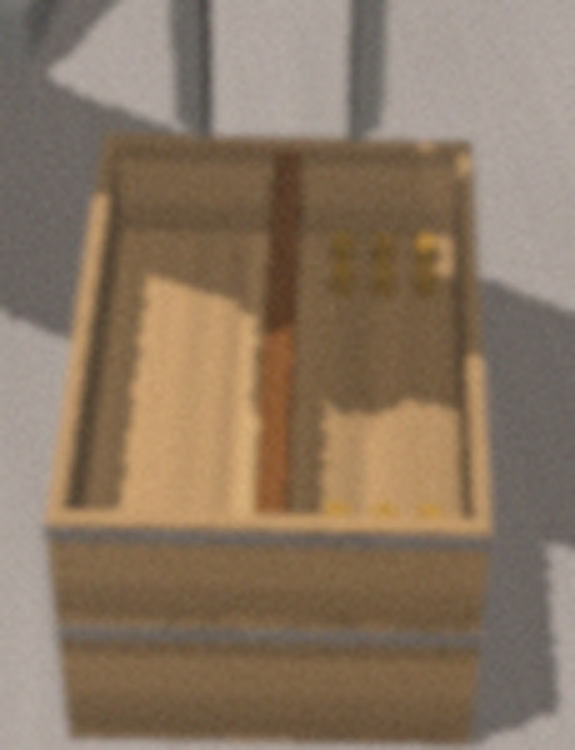

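Request:
play_rows(deltas=[[[0,0,0,0.047,0,0,50],[0,-2.5,-10,0,0,0,50],[0,-5,-20,0,0,0,50],[0,-8.26,-33,0,0,0,50],[0,-8.26,-33,0,0,0,50],[0,-8.26,-33,0,0,0,50],[0,-8.26,-33,0,0,0,50],[0,-8.26,-33,0,0,0,50],[0,-8.26,-33,0,0,0,50],[0,-8.26,-33,0,0,0,50]]])

```text
time_s: 68.75
ee_pos: [0.4601, -0.0117, 0.2431]
eef_rot: [-1.517, 1.569, 2.968]
force: [0.0, -0.4, -0.0]
grip_width: 0.0501
```

Request:
play_rows(deltas=[[[0,-8.26,-33,0,0,0,50],[0,-8.26,-33,0,0,0,50],[0,-8.26,-33,0,0,0,50],[0,-8.26,-33,0,0,0,50],[0,-8.26,-33,0,0,0,50],[0,-8.26,-33,0,0,0,50],[0,-8.26,-33,0,0,0,50],[0,-8.26,-33,0,0,0,50],[0,-8.26,-33,0,0,0,50],[0,-8.26,-33,0,0,0,50]]])

```text
time_s: 69.75
ee_pos: [0.4542, 0.3281, 0.2429]
eef_rot: [-0.825, 1.569, -2.623]
force: [0.8, -0.9, -0.6]
grip_width: 0.0501
```

Request:
play_rows(deltas=[[[0,-8.26,-33,0,0,0,50],[0,-8.26,-33,0,0,0,50],[0,-8.26,-33,0,0,0,50],[0,-8.26,-33,0,0,0,50],[0,-8.26,-33,0,0,0,50],[0,-6.3,-25,0,0,0,50],[0,-4,-15.6,0,0,0,50],[40,0,0,0,0,0,50],[40,0,0,0,0,0,50],[40,0,0,0,0,0,50]]])

```text
time_s: 70.75
ee_pos: [0.4503, 0.5384, 0.1213]
eef_rot: [-0.552, 1.569, -2.35]
force: [-0.0, 0.5, -0.5]
grip_width: 0.0499
```

Request:
play_rows(deltas=[[[20,0,0,0,0,0,50],[0,0,0,0,0,0,50],[0,0,0,0,0,0,50],[0,0,0,0,0,0,50]]])

```text
time_s: 71.15
ee_pos: [0.4518, 0.5391, 0.1059]
eef_rot: [2.623, 1.568, 0.824]
force: [-0.6, 1.0, 0.7]
grip_width: 0.0503
```

Run:
```python
from fit import *
goto(.4517,.5385,.020,-13.1)
t=snap('top','t14');s=snap('side','s14')
crop(s,160,60,290,160,'n14',6)
crop(t,300,180,420,275,'c14',6); crop(s,180,215,295,365,'d14',5)
```

```text
t 71.15 pos [0.4518 0.5391 0.1059] jaw -13.07 toolx [ 0.0016  0.0018 -1.    ] F [-0.6  1.   0.7] w 0.0503 j1,j6 [0.82 1.05]
  turn ax(rad)=0.0006 (deg heading -0.03)
  after turn: dx 85.9 dy 0.0 dz 0.6  before turn: [85.9 -0.1  0.8]
  full rotvec tool [ 0.0006 -0.0021 -0.0012]
```

View pics/n14.png

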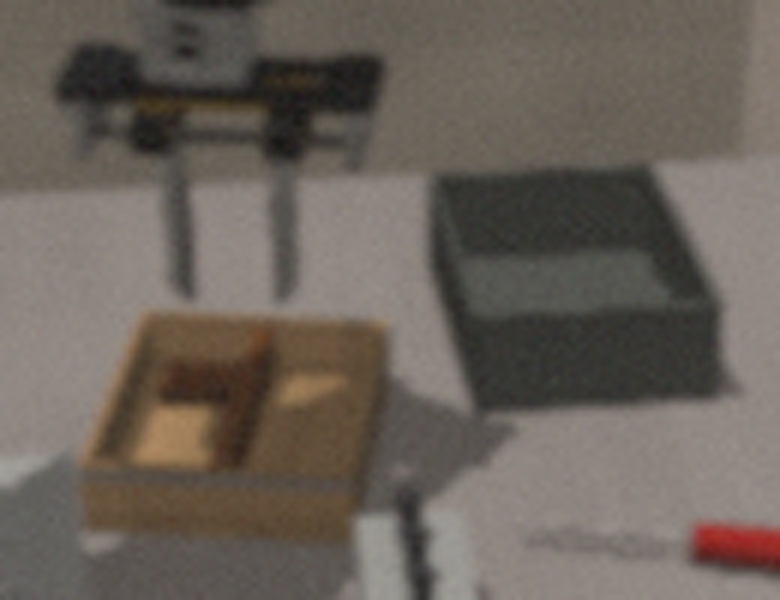

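View pics/c14.png

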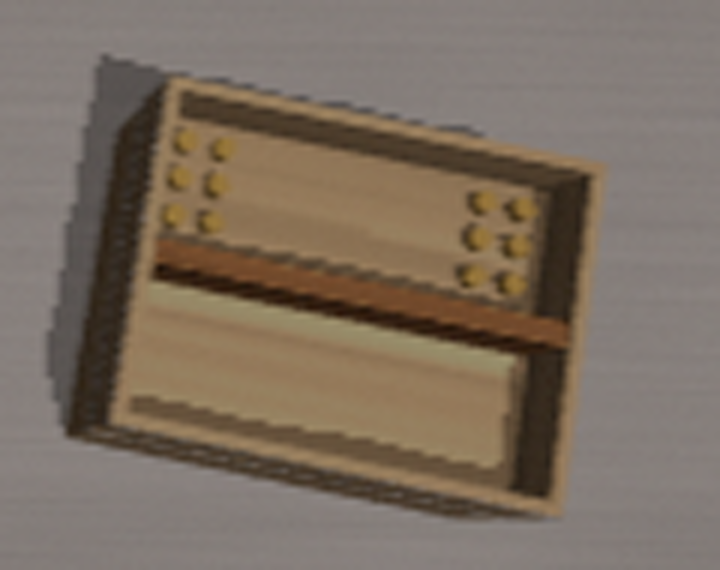

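View pics/d14.png

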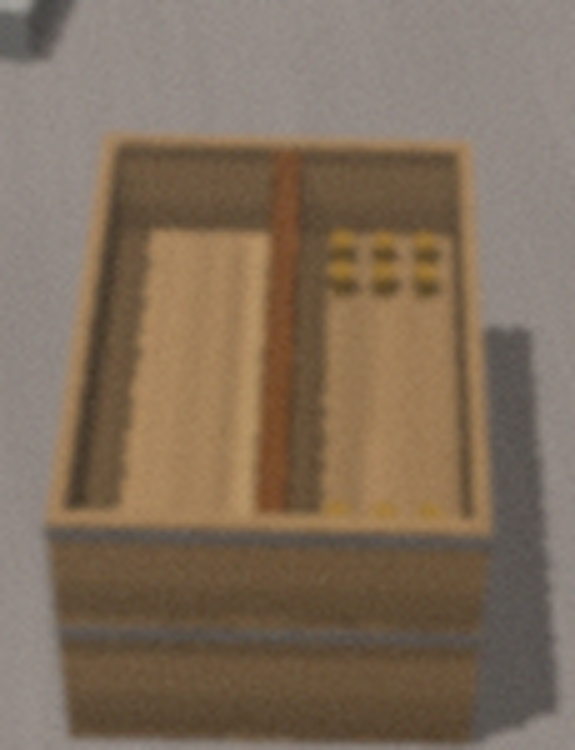

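Run:
```python
from fit import *
t=ld('t14');s=ld('s14')
f=lambda ox,oy,k:(lambda u:(u[0]/k+ox-.5+.5/k,u[1]/k+oy-.5+.5/k))
T=f(300,180,6);S=f(180,215,5)
m=[(80,100),(80,-100),(-80,-100),(-80,100)]
obs=[]
for q,u,v in zip(m,[(172,76),(605,163),(561,516),(108,424)],[(468,145),(490,536),(48,523),(107,136)]):
    M=(q[0]/1e3,q[1]/1e3,.14); obs+=[(t,M,T(u)),(s,M,S(v))]
for M,u,v in [((0,94,138),(155,253),(288,153)),((0,-94,138),(570,336),(272,510))]:
    M=np.array(M)/1e3; obs+=[(t,M,T(u)),(s,M,S(v))]
x,r=fit(obs,[.465,-.28,-.18]); print(x.round(4),np.degrees(x[2]).round(2));print(r.round(2).tolist())
print(np.load('base2.npz')['x'])
```

```text
[ 0.4656 -0.2821 -0.1813] -10.39
[[-0.56, -0.22], [0.78, -0.52], [0.03, -0.03], [0.42, -0.01], [-0.11, 0.05], [-0.65, 0.79], [0.28, -0.26], [-0.75, -0.31], [-0.5, -0.67], [-0.15, -0.3], [-0.33, -0.29], [-0.54, 2.13]]
[ 0.46513734 -0.28268786 -0.17680844]
```

Request:
play_rows(deltas=[[[20,0,0.6,0,0,0,50],[25,0,0,0,0,0,50],[20,0,0,0,0,0,40],[14,0,0,0,0,0,30],[5,0,0,0,0,0,20],[0,0,0,0,0,0,16],[0,0,0,0,0,0,14],[0,0,0,0,0,0,8],[0,0,0,0,0,0,5],[0,0,0,0,0,0,5]]], grip_force=40)

```text
time_s: 72.25
ee_pos: [0.4518, 0.5384, 0.0214]
eef_rot: [2.641, 1.569, 0.842]
force: [0.1, -0.2, 6.5]
grip_width: 0.0113
```

Request:
play_rows(deltas=[[[0,0,0,0,0,0,5],[0,0,0,0,0,0,5]]])

```text
time_s: 72.45
ee_pos: [0.4518, 0.5384, 0.0213]
eef_rot: [2.65, 1.569, 0.851]
force: [-1.0, -0.2, 6.9]
grip_width: 0.0115
```

Request:
play_rows(deltas=[[[-5,0,0,0,0,0,5],[-10,0,0,0,0,0,5],[-20,0,0,0,0,0,5],[-35,0,0,0,0,0,5],[-40,0,0,0,0,0,5],[-40,0,0,0,0,0,5],[-40,0,0,0,0,0,5],[-35,0,0,0,0,0,5],[-20,0,0,0,0,0,5],[-5,0,0,0,0,0,5]]])

```text
time_s: 73.45
ee_pos: [0.4517, 0.5381, 0.2734]
eef_rot: [2.628, 1.567, 0.828]
force: [-0.0, 0.6, -4.3]
grip_width: 0.0118
```

Request:
play_rows(deltas=[[[0,0,0,0,0,0,5],[0,0,0,-0.0471,0,0,5],[0,0,0,0,0,0,5]]])

```text
time_s: 73.75
ee_pos: [0.4512, 0.5376, 0.2679]
eef_rot: [-0.568, 1.568, -2.319]
force: [0.0, -0.7, -4.8]
grip_width: 0.012
```

Run:
```python
from fit import *
goto(.4655,-.2825,.2613,-10.4)
```

```text
t 73.75 pos [0.4512 0.5376 0.2679] jaw -10.35 toolx [-0.0021 -0.0023 -1.    ] F [ 0.  -0.7 -4.8] w 0.012 j1,j6 [0.82 1.  ]
  turn ax(rad)=0.0009 (deg heading -0.05)
  after turn: dx 6.6 dy 162.1 dz 804.0  before turn: [  8.5 161.4 804.1]
  full rotvec tool [0.0009 0.0026 0.0017]
```

Request:
play_rows(deltas=[[[0,1.6,8,0,0,0,5],[0,3.2,16,0,0,0,5],[0,4.8,24,0,0,0,5],[0,5.64,28,0,0,0,5],[0,5.64,28,0,0,0,5],[0,5.64,28,0,0,0,5],[0,5.64,28,0,0,0,5],[0,5.64,28,0,0,0,5],[0,5.64,28,0,0,0,5],[0,5.64,28,0,0,0,5]]])

```text
time_s: 74.75
ee_pos: [0.4552, 0.2873, 0.2695]
eef_rot: [-0.723, 1.57, -2.476]
force: [0.3, -0.3, -4.6]
grip_width: 0.0113
```

Request:
play_rows(deltas=[[[0,5.64,28,0,0,0,5],[0,5.64,28,0,0,0,5],[0,5.64,28,0,0,0,5],[0,5.64,28,0,0,0,5],[0,5.64,28,0,0,0,5],[0,5.64,28,0,0,0,5],[0,5.64,28,0,0,0,5],[0,5.64,28,0,0,0,5],[0,5.64,28,0,0,0,5],[0,5.64,28,0,0,0,5]]])

```text
time_s: 75.75
ee_pos: [0.4598, 0.0021, 0.2696]
eef_rot: [-1.007, 1.571, -2.761]
force: [1.1, 0.4, -5.0]
grip_width: 0.0118
```

Request:
play_rows(deltas=[[[0,5.64,28,0,0,0,5],[0,5.64,28,0,0,0,5],[0,5.64,28,0,0,0,5],[0,5.64,28,0,0,0,5],[0,5.64,28,0,0,0,5],[0,5.64,28,0,0,0,5],[0,5.64,28,0,0,0,5],[0,5.64,28,0,0,0,5],[0,5.64,28,0,0,0,5],[0,3.6,18,0,0,0,5]]])

```text
time_s: 76.75
ee_pos: [0.4645, -0.2735, 0.2695]
eef_rot: [-1.602, 1.57, 2.927]
force: [-0.6, 0.9, -4.3]
grip_width: 0.0117
```

Request:
play_rows(deltas=[[[0,2,10,0,0,0,5],[20,0,0,0,0,0,5],[25,0,0,0,0,0,5],[25,0,0,0,0,0,5],[15,0,0,0,0,0,5],[5,0,0,0,0,0,5],[0,0,0,0,0,0,5],[0,0,0,0,0,0,5]]])

```text
time_s: 77.55
ee_pos: [0.4659, -0.2821, 0.181]
eef_rot: [1.172, 1.569, -0.581]
force: [-0.2, -0.7, -4.2]
grip_width: 0.0113
```

Run:
```python
from fit import *
goto(.4655,-.2825,.1613,-10.4)
```

```text
t 77.55 pos [ 0.4659 -0.2821  0.181 ] jaw -10.39 toolx [ 1.1e-03 -7.0e-04 -1.0e+00] F [-0.2 -0.7 -4.2] w 0.0113 j1,j6 [-0.61 -0.43]
  turn ax(rad)=0.0002 (deg heading -0.01)
  after turn: dx 19.7 dy -0.3 dz 0.5  before turn: [19.7 -0.3  0.4]
  full rotvec tool [ 0.0002  0.0005 -0.0013]
```

Request:
play_rows(deltas=[[[8,-0.3,0.4,0,0,0,5],[6,0,0,0,0,0,5],[3,0,0,0,0,0,5],[1,0,0,0,0,0,5],[0,0,0,0,0,0,5],[0,0,0,0,0,0,5]]])

```text
time_s: 78.15
ee_pos: [0.4652, -0.2825, 0.1623]
eef_rot: [1.12, 1.57, -0.632]
force: [-0.5, 0.6, -4.5]
grip_width: 0.0118
```

Run:
```python
from fit import *
goto(.4655,-.2825,.1613,-10.4)
t=snap('top','t15');s=snap('side','s15')
crop(s,180,215,295,365,'d15',5)
```

```text
t 78.15 pos [ 0.4652 -0.2825  0.1623] jaw -10.4 toolx [ 3.e-04 -2.e-04 -1.e+00] F [-0.5  0.6 -4.5] w 0.0118 j1,j6 [-0.61 -0.43]
  turn ax(rad)=0.0000 (deg heading -0.00)
  after turn: dx 1.0 dy 0.2 dz -0.1  before turn: [ 1.   0.2 -0.1]
  full rotvec tool [ 0.      0.0002 -0.0003]
```

View pics/d15.png

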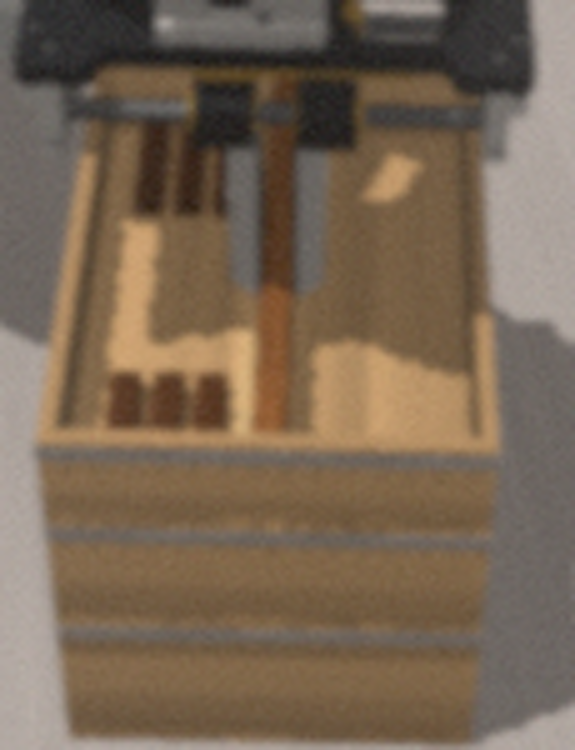

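Aligned; lower to contact and release.

Request:
play_rows(deltas=[[[0.7,0.2,0,0,0,0,5],[0.6,0,0,0,0,0,5],[0.3,0,0,0,0,0,5],[0,0,0,0,0,0,5]]])

```text
time_s: 78.65
ee_pos: [0.4655, -0.2826, 0.1613]
eef_rot: [1.127, 1.57, -0.626]
force: [-3.7, 2.0, 4.6]
grip_width: 0.0118
```

Request:
play_rows(deltas=[[[0,0,0,0,0,0,18],[0,0,0,0,0,0,50],[0,0,0,0,0,0,50],[-10,0,0,0,0,0,50],[-20,0,0,0,0,0,50],[-30,0,0,0,0,0,50],[-30,0,0,0,0,0,50],[-20,0,0,0,0,0,50],[-10,0,0,0,0,0,50],[0,0,0,0,0,0,50]]])

```text
time_s: 79.65
ee_pos: [0.4656, -0.2827, 0.2817]
eef_rot: [1.138, 1.569, -0.614]
force: [-0.3, -0.5, 1.0]
grip_width: 0.0499
```

Request:
play_rows(deltas=[[[0,-1,-10,0,0,0,50],[0,-5,-25,0,0,0,50],[0,-6,-35,0,0,0,50],[0,-6,-35,0,0,0,50],[0,-6,-35,0,0,0,50],[0,-6,-35,0,0,0,50],[0,-6,-35,0,0,0,50],[0,-6,-30,0,0,0,50],[0,-3,-15,0,0,0,50],[0,0,0,0,0,0,50]]])

```text
time_s: 80.65
ee_pos: [0.4665, -0.0216, 0.2794]
eef_rot: [-1.635, 1.569, 2.898]
force: [0.5, -0.1, 0.5]
grip_width: 0.05
```

Run:
```python
from fit import *
goto(.3,.1,.28,-10.4)
t=snap('top','t16');s=snap('side','s16')
crop(t,300,180,420,275,'c16',6); crop(s,180,215,295,365,'d16',5); crop(s,200,120,280,190,'p16',9)
```

```text
t 80.65 pos [ 0.4665 -0.0216  0.2794] jaw -10.25 toolx [-1.7e-03  4.0e-04 -1.0e+00] F [ 0.5 -0.1  0.5] w 0.05 j1,j6 [-0.12  0.05]
  turn ax(rad)=0.0027 (deg heading -0.15)
  after turn: dx -0.6 dy -185.7 dz -89.5  before turn: [  -0.2 -185.5  -90. ]
  full rotvec tool [ 0.0027 -0.0001  0.0017]
```

View pics/c16.png

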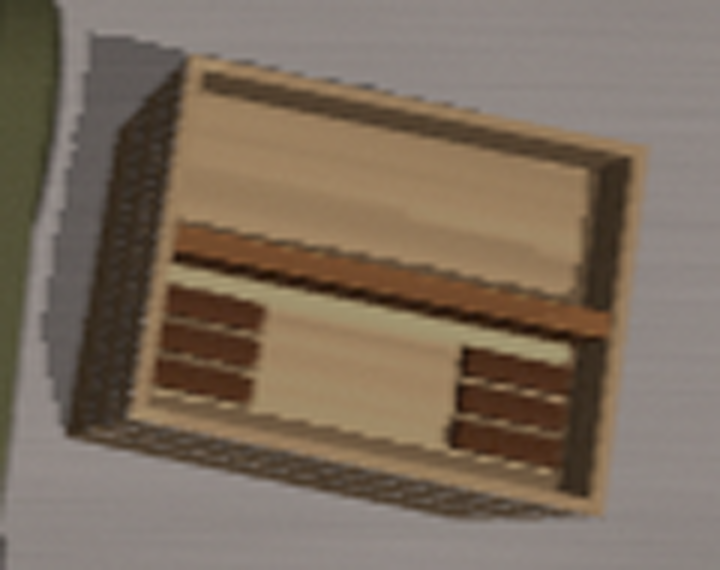

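View pics/d16.png

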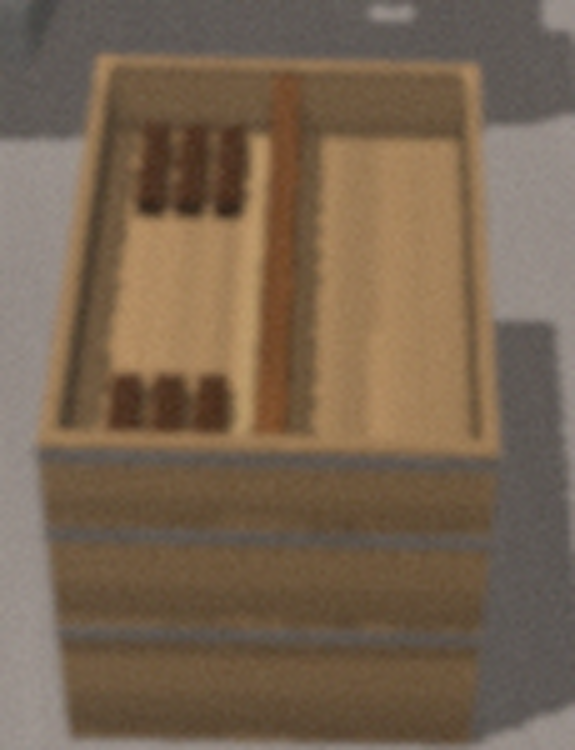

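View pics/t16.png

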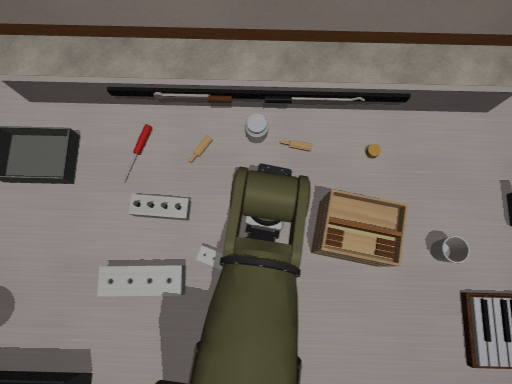

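View pics/p16.png

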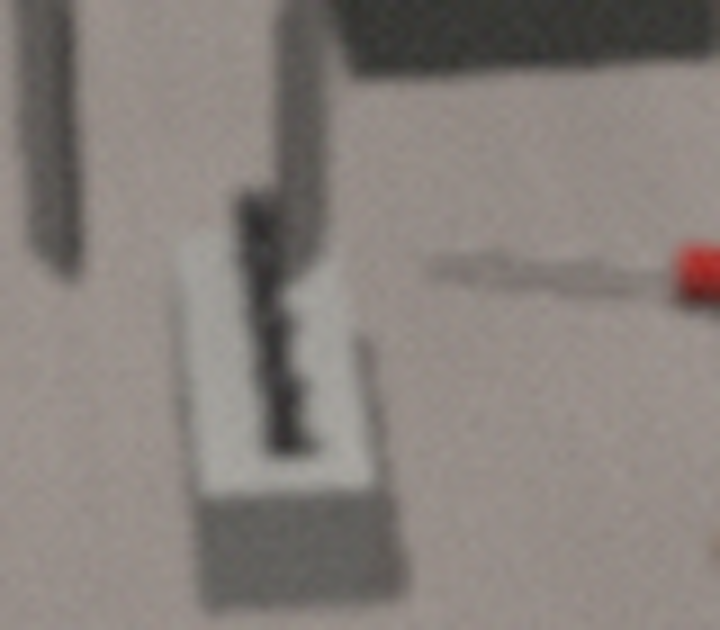

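Run:
```python
from fit import *
t=ld('t16');s=ld('s16')
f=lambda ox,oy,k:(lambda u:(u[0]/k+ox-.5+.5/k,u[1]/k+oy-.5+.5/k))
T=f(300,180,6);S=f(180,215,5)
m=[(80,100),(80,-100),(-80,-100),(-80,100)]
obs=[]
for q,u,v in zip(m,[(190,58),(649,150),(602,514),(132,416)],[(480,66),(498,455),(40,443),(98,57)]):
    M=(q[0]/1e3,q[1]/1e3,.185); obs+=[(t,M,T(u)),(s,M,S(v))]
for M,u,v in [((0,94,183),(177,240),(287,75)),((0,-94,183),(610,325),(270,430))]:
    M=np.array(M)/1e3; obs+=[(t,M,T(u)),(s,M,S(v))]
x,r=fit(obs,[.465,-.28,-.18]); print(x.round(4),np.degrees(x[2]).round(2));print(r.round(2).tolist())
# pin head tops predicted home
b=np.load('blk.npz')['x']; crop(t,120,185,200,225,'q16',9)
```

```text
[ 0.4656 -0.2821 -0.1812] -10.38
[[-0.11, -0.73], [-0.41, -0.1], [-0.45, -0.73], [0.46, 0.4], [-0.2, 0.25], [-0.81, 0.91], [-0.61, 0.2], [-0.04, 0.04], [-0.79, -0.71], [0.1, -0.09], [-0.33, -0.01], [-0.19, 2.34]]
```

View pics/q16.png

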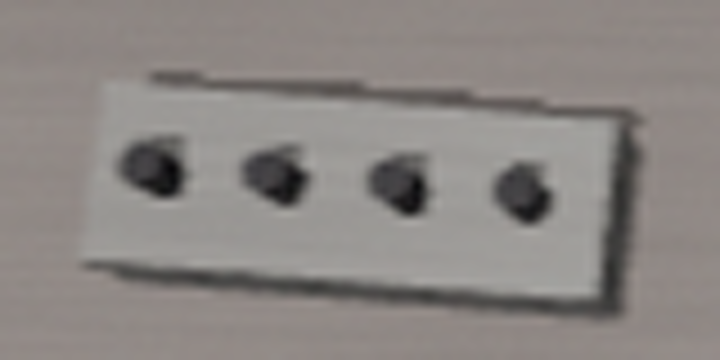

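Request:
play_rows(deltas=[[[0,0,0,0,0,0,50],[0,0,0,0,0,0,50],[0,0,0,0,0,0,50],[0,0,0,0,0,0,50],[0,0,0,0,0,0,50],[0,0,0,0,0,0,50],[0,0,0,0,0,0,50],[0,0,0,0,0,0,50],[0,0,0,0,0,0,50],[0,0,0,0,0,0,50]]])

```text
time_s: 81.75
ee_pos: [0.4671, -0.0235, 0.2805]
eef_rot: [1.401, 1.571, -0.352]
force: [-0.6, -0.1, 0.8]
grip_width: 0.0501
```

Run:
```python
from h import *
t=snap('top','t17');s=snap('side','s17')
for a,b,box in (('t16',t,(310,185,410,270)),('s16',s,(180,225,290,365)),('t16',t,(120,185,200,225))):
    x0,y0,x1,y1=box; d=np.abs(ld(a)['img'][y0:y1,x0:x1].astype(float)-b['img'][y0:y1,x0:x1]); print(d.mean().round(2),d.max())
d=np.abs(ld('t0' if 0 else 'top0')['img'][80:200,120:400].astype(float)-t['img'][80:200,120:400]).mean(2)
ys,xs=np.where(d>40); print(len(ys), [(int(x)+120,int(y)+80) for x,y in list(zip(xs,ys))[::max(1,len(ys)//25)]])
```

```text
1.21 77.0
2.41 23.0
0.74 6.0
2498 [(261, 163), (258, 168), (256, 170), (241, 172), (283, 173), (266, 175), (307, 176), (256, 178), (279, 179), (302, 180), (245, 182), (265, 183), (285, 184), (300, 185), (311, 186), (239, 188), (257, 189), (275, 190), (293, 191), (304, 192), (351, 193), (247, 195), (256, 196), (264, 197), (273, 198), (294, 199)]
```

Nothing has moved apart from the arm and its shadow, and the jar, tails, driver and weight are where they were.

```bash
python3 -c "
from station import hand_in
print(hand_in())"
```

```text
the job is handed in; nothing more can be done
None
```

The job is done and handed in at about 82 s of the 210 s allowed. I put the two upper trays on the free counter. All four pins were there, and I put them in the 60 x 170 x 50 mm block, which I picked by its measured 40 mm hole spacing and 50 mm height. Then I restacked the middle tray on the base and the shallow one on top.

**Pins:** each went down until its head touched the block (6–14 N), within about 0.3 mm of the expected height, and the last pictures show all four heads seated. The first pin went in about 2 mm from where I had measured its hole and met up to about 6 N sideways. The next two met no sideways force, and the fourth met up to about 5 N.

**Stack:** fitted from both cameras, the middle tray is at (0.4656, -0.2821), yaw -10.39°, and the top tray at (0.4656, -0.2821), yaw -10.38°. The base fitted at (0.4651, -0.2827), yaw -10.1°. That is within about 1 mm and 0.3° and close to the measuring error; three fits of the base itself gave yaws from -10.1° to -10.5°.

**Rest of the counter:** a last picture one second later showed no movement in the stack or block. The driver's handle, jar, tails and key weight match the first picture. I did not compare the far edges of the counter that way, but saw no change there in the pictures. I saw no sign that either tray had been knocked.

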